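Stack the cases for a scan and hold the reference arm in

ROBOT

A 6-joint arm with a two-finger parallel gripper is mounted at the origin on the work surface. World frame = base frame: x ahead of the robot, y to its left, z up, the work surface at z = 0. Lengths are in m, angles in rad, forces in N, time in s.
With the tool pointing down it reaches from about 0.425 to 0.95 m from the base axis. Payload 3.5 kg.
Tool frame: the origin (TCP) lies at the very end of the fingers, on their centre line; the grasp point (between the pads) lies 19 mm behind it; z points along the fingers, y is the direction in which the jaws open and shut (so a half turn about z gives the same grasp; the last joint's range is limited). The gripper opens to 85 mm and grips with 20 to 120 N. Pads are 22 mm wide; open, the fingers measure 114 mm over their backs; the gripper's body (76 mm by 85 mm) begins 54 mm behind the grasp point. The pads swing forward as they close: fully open they stand 13 mm farther back than shut.
Start: joints at [-1.378, 0.286, 1.577, -0, 1.279, -0.15], TCP at [0.227, -0.636, 0.199] pointing down, gripper open.
Joint ranges: [-2.77, 2.77], [-0.9, 2.22], [0.21, 2.48], [-1.53, 4.67], [0.24, 2.81], [-2.84, 2.84]. Speed limits (rad/s): [2.79, 2.79, 3.14, 3.14, 3.14, 3.14].

INTERFACE

Orientations are given as a rotation vector (axis times angle).
In Python, from workcell import state, optics, arm gives the robot as it stands.
- The arm moves only by the shell command python3 -m inch 'ROWS' [FORCE]. ROWS is JSON, a list of rows, each a list of 7 numbers: the shift along the world's x, y, z in units of 25 mm (1.0 is 25 mm), then the turn, a rotation vector about the world's x, y, z in units of 5 degrees (1.0 is 5 degrees), then the finger opening in mm, from 0 to 85.4. A call has exactly 10 rows; each row shifts and turns the commanded pose from where the row before left it; what a row does not reach is not made up. A row lasts 1/12 s, in which the tool goes at most 41.7 mm and 7.16 degrees, less where a joint would pass 70% of its speed; a pose out of reach is approached as far as the arm can. A call is refused whole if a number of a shift passes 1 or a number of a turn 1, either way. A call with a gripper value outside its range is refused whole. The fingers move at their own pace and stop on an object; FORCE is the grip in N (left out, the last holds). Time passes only in rows, so rows that do not move let the fingers close, or fill a call up. It gives the time, the measured TCP pose, the force and the opening at its end, in the units of the state.
- state(): the state, without advancing time (a new reading comes with each control period).
- optics.capture(name): name is "side" or "top" or "wrist"; returns a dict with "pixels" (420x560x3 uint8, red, green, blue), "range_z" (420x560 float32, m along the optical axis (not along the pixel's ray), 0 where there is no reading), "fx", "fy", "cx", "cy" (pixels), "R" (3x3) and "t" (3): a world point X has camera coordinates R X + t. Camera axes: x right, y down, z forward; pixel columns grow to the right and rows downward; lengths in m; the calibration is good to about 2 mm. A picture is of the moment at which its call begins.
- arm.finish_job(): hands the job in, once; it reports no verdict.
The state is a dict: "t": time; "q": joint angles; "joint_velocities": joint speeds; "joint_efforts": joint torques, N m; "position": TCP position; "ee_rot": TCP orientation; "force": force on the tool from outside, world axes, zero at the start; "wrist_torque": the same for the moment, N m; "gripper_width": finger opening in m.
Only numpy, scipy, OpenCV 4.12 (cv2) and the standard library are available. Lean on these libraries where they do the work, as an engineer would, in place of code of your own. Each camera call takes 0.05 s, during which the arm holds its last target.

TASK

Get the scan set-up ready: build the column on the turntable by setting the grey case squarely and centred on the black one, then the orange case squarely and centred on the grey, lining up their long sides, each put down without dropping it and let go. Then swing the sprung reference arm by its yellow post clockwise (seen from above) until it is fully against its red stop, and finish while still holding it there with the gripper. Leave the black case and everything else on the table where it is.

Things in the scene. Friction and masses are not known exactly. Their poses are not given: they have to be found in the camera images.
- black_case_mid (a point): Black hard case, closed, 120 mm long (its x axis) x 76 mm wide (its y axis) x 45 mm high, about 900 g. This point is the case's centre, half-way up (22.5 mm above its underside). Its top is flat. It already lies centred on the round white turntable (190 mm across, its top 20 mm above the table) and is the foot of the column: it stays there.
- grey_case_mid (a point): Silver-grey hard case, closed, 100 mm long (its x axis) x 60 mm wide (its y axis) x 40 mm high, about 160 g. This point is the case's centre, half-way up (20 mm above its underside). Its top is flat. Starts loose on the table on the robot's left; goes in the middle of the column.
- orange_case_mid (a point): Orange hard case, closed, 90 mm long (its x axis) x 52 mm wide (its y axis) x 40 mm high, about 140 g. This point is the case's centre, half-way up (20 mm above its underside). Its top is flat. Starts loose on the table on the robot's left; goes on top of the column.
- ref_arm (a joint): angle of the sprung reference arm about its upright pivot, rad: 0 at rest, 1.40 at the end stop, growing clockwise seen from above. A spring always pulls it back to 0: holding it at the yellow post takes about 2 N near rest, 6 N at the stop; let go, it swings back. At the stop the bar meets the upright red pin on the hanger.
- post (a point): the yellow upright round post at the arm's outer end, the thing to take hold of or push: 18 mm across, standing 70 to 125 mm above the table, fixed to the arm 130 mm from the pivot. This point lies on its axis, 105 mm above the table, and moves with the arm. The arm is a level aluminium bar 18 mm wide, 10 mm thick, its top 70 mm above the table, with a flat checker mark.
- pivot (a point): point on the arm's upright pivot axis, 105 mm above the table. Below it stand the grey hanger on its dark steel foot plate (100 x 100 x 12 mm) and the hub of the arm, up to 76 mm above the table; all fixed to the table.
- post_at_stop (a point): fixed point where post lies when the arm is against its stop (105 mm above the table). The post travels there from rest along a level arc of radius 130 mm about pivot, clockwise from above.
- mug: bystander, to be left alone: blue mug, 76 mm across, 85 mm high; origin at the centre of its underside
- jar: bystander, to be left alone: amber jar, 52 mm across, 75 mm high; origin at the centre of its underside
- tape: bystander, to be left alone: paper-coloured tape ring lying flat, 68 mm across, 22 mm high; origin at the centre of its underside
- wood_stand: bystander, to be left alone: turned wooden egg stand, 54 mm across, 75 mm high; origin at the centre of its underside
- mouse: bystander, to be left alone: blue computer mouse, 100 x 56 x 31 mm; origin at the centre of its underside
- tin: bystander, to be left alone: tin with a green band, 60 mm across, 55 mm high; origin at the centre of its underside
Not all that is in view belongs to the job. What is shaped like the part that bears ref_arm but purple is not meant.

How it is judged:
By the outcome, as a careful person would: the job done as asked, in the order asked, and still so for the second after the job is handed in, while the arm keeps its last pose, push and grip.
It also fails if it takes over 72 s, if anything falls off the work surface, if the arm or the gripper's body presses on something with over 40 N, if the wrist force passes 120 N, or if a joint passes its speed limit or range.

## Working session

There is one attempt and no reset: what is moved stays moved. The work goes in short steps, Python scripts to look and compute and a shell command to move; the robot and the scene stay as the last step left them, time stands still between calls to the robot, and variables do not carry over. Pictures are saved under pics/ and viewed, and the job is handed in when it is done.

```bash
ls -la; mkdir -p pics
python3 - <<'E'
from workcell import state, optics, arm
import cv2
s=state()
for k in s: print(k,s[k])
for n in ("top","side","wrist"):
    c=optics.capture(n); cv2.imwrite(f"pics/{n}0.png",c["pixels"][:,:,::-1])
    print(n,c["fx"],c["cx"],c["cy"],c["R"],c["t"])
E
```

```text
total 12
drwxr-xr-x  3 agent agent 4096 Dec  6 12:07 .
drwxr-xr-x 23 root  root  4096 Dec  6 12:07 ..
drwxr-xr-x  2 agent agent 4096 Dec  6 12:07 pics
t 0.0
q [-1.37800398e+00  2.87177095e-01  1.57816002e+00 -1.07106570e-05
  1.27862155e+00 -1.50005532e-01]
joint_velocities [ 0.00028844 -0.00161365  0.00162705 -0.00065541 -0.0001165   0.00100254]
joint_efforts [ 6.58942936e-04 -4.05981016e+01 -2.92623550e+01 -7.29238195e-05
  5.66245973e-03  5.13968942e-06]
position [ 0.22676344 -0.63499444  0.19794885]
ee_rot [-3.09322787e+00 -5.35434419e-01  9.55329512e-05]
force [0.09741077 0.18914116 0.09762026]
wrist_torque [ 0.02155276 -0.00605446 -0.02831407]
gripper_width 0.08550389979320891
top 485.3506268312198 283.3396757218315 206.56796045162082 [[ 0.01528135 -0.99985592  0.00739073]
 [-0.98513955 -0.01632027 -0.17097871]
 [ 0.17107469 -0.00466812 -0.985247  ]] [-0.05404288  0.54850972  1.61699903]
side 417.7564977315681 276.04837348667644 212.06288744577057 [[-0.8053172  -0.59267353  0.01422319]
 [-0.46320066  0.61405504 -0.63904738]
 [ 0.37001265 -0.52122404 -0.76903585]] [0.43217965 0.33456596 1.04648147]
wrist 297.8429425363796 276.16606858143456 205.83950076134673 [[ 0.3358543  -0.94191004 -0.00271548]
 [-0.90578276 -0.32376064  0.27338005]
 [-0.25837857 -0.08935623 -0.96190227]] [-0.6737147  -0.0346246   0.37962313]
```

View pics/top0.png

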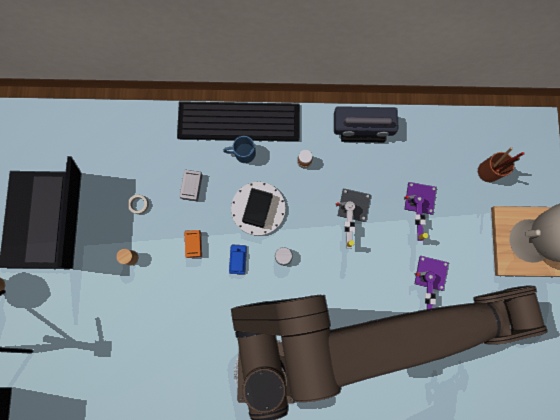

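View pics/side0.png

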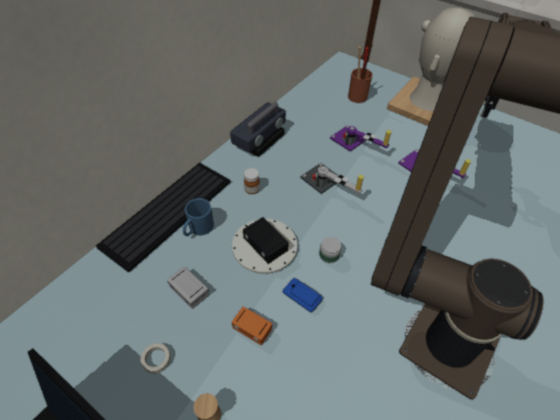

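View pics/wrist0.png

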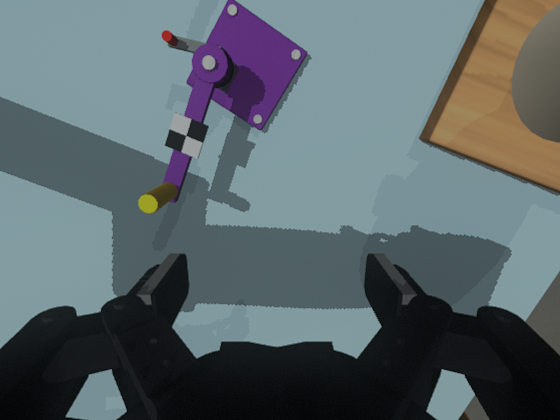

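The top view shows the grey case at (190,185), the orange at (193,244) and the black case on the turntable at (259,208). The dark-footed reference arm is at (352,205), with its post at (350,243).

Things that could be confused in the top view:
- **Reference arm:** dark foot at (352,205), against purple look-alikes at (420,200) and (431,273). I choose the dark one.
- **Grey case:** (190,185), against the tin at (284,256) and the tape at (138,204). I choose the rectangular one.
- **Orange case:** (193,244), against the wood stand at (126,257) and the jar at (305,158). I choose the rectangular one.
- **Black case:** (259,208), against the radio at (365,122) and the keyboard. I choose the one on the turntable.

Next I'll measure all of these from both views.

```bash
cat > h.py <<'E'
import numpy as np, cv2
from workcell import state, optics, arm
def ray(c,u,v,z):
    d=np.array([(u-c["cx"])/c["fx"],(v-c["cy"])/c["fy"],1.0]); R=np.array(c["R"]);t=np.array(c["t"])
    o=-R.T@t; w=R.T@d; return o+w*(z-o[2])/w[2]
def pts(c):
    v,u=np.mgrid[0:420,0:560]; z=c["range_z"]
    P=np.stack([(u-c["cx"])/c["fx"]*z,(v-c["cy"])/c["fy"]*z,z],-1)
    return (P-np.array(c["t"]))@np.array(c["R"])
def proj(c,X):
    p=np.array(c["R"])@np.array(X)+np.array(c["t"]); return p[0]/p[2]*c["fx"]+c["cx"],p[1]/p[2]*c["fy"]+c["cy"]
def rect(c,m,zlo,zhi,zp=None):
    """min-area rect in world xy of masked pixels with depth height in (zlo,zhi)"""
    W=pts(c); k=m&(W[...,2]>zlo)&(W[...,2]<zhi)&(c["range_z"]>0)
    P=W[k]; z=np.median(P[:,2])
    k8=cv2.morphologyEx(k.astype(np.uint8),cv2.MORPH_OPEN,np.ones((3,3)))
    cs,_=cv2.findContours(k8,cv2.RETR_EXTERNAL,cv2.CHAIN_APPROX_NONE)
    if not cs: return None
    cc=max(cs,key=cv2.contourArea)[:,0]
    Q=np.array([ray(c,u,v,z if zp is None else zp)[:2] for u,v in cc])*1000
    (x,y),(a,b),th=cv2.minAreaRect(Q.astype(np.float32))
    if a<b: a,b,th=b,a,th+90
    return dict(n=len(P),z=round(z*1000,1),c=(round(x,1),round(y,1)),ab=(round(a,1),round(b,1)),yaw=round((th+90)%180-90,1))
E
python3 - <<'E'
from h import *
boxes={"top":dict(grey=(172,163,208,208),orange=(178,224,210,264),black=(240,186,280,232)),
"side":dict(grey=(160,260,215,310),orange=(226,300,278,350),black=(238,214,294,266))}
for n in ("top","side"):
    c=optics.capture(n); W=pts(c); hsv=cv2.cvtColor(c["pixels"],cv2.COLOR_RGB2HSV)
    for k,(a,b,e,f) in boxes[n].items():
        m=np.zeros((420,560),bool); m[b:f,a:e]=True
        w=W[b:f,a:e,2]*1000
        h,x=np.histogram(w,bins=np.arange(-10,110,5)); print(n,k,[(int(p),int(q)) for p,q in zip(x,h) if q>15])
        zl={"grey":.03,"orange":.03,"black":.055}[k]
        print(rect(c,m,zl,.1))
    cv2.imwrite(f"pics/{n}crop.png",cv2.resize(c["pixels"][140:300,150:400] if n=="top" else c["pixels"][150:350,140:400],None,fx=3,fy=3,interpolation=cv2.INTER_CUBIC)[:600,:800,::-1])
E
```

```text
top grey [(-10, 144), (-5, 416), (0, 392), (5, 107), (20, 16), (25, 23), (30, 63), (35, 196), (40, 188), (45, 39)]
{'n': 487, 'z': np.float64(39.7), 'c': (623.9, 279.1), 'ab': (100.2, 60.6), 'yaw': -6.7}
top orange [(-10, 105), (-5, 328), (0, 313), (5, 81), (30, 51), (35, 193), (40, 152)]
{'n': 412, 'z': np.float64(39.2), 'c': (420.3, 261.3), 'ab': (89.1, 50.9), 'yaw': 2.9}
top black [(-5, 25), (0, 20), (5, 18), (10, 134), (15, 401), (20, 333), (25, 72), (55, 99), (60, 360), (65, 288), (70, 32)]
{'n': 780, 'z': np.float64(64.1), 'c': (543.6, 44.2), 'ab': (121.2, 76.4), 'yaw': -14.1}
side grey [(-10, 19), (-5, 1071), (0, 686), (5, 35), (10, 34), (15, 31), (20, 32), (25, 33), (30, 42), (35, 460), (40, 298)]
{'n': 800, 'z': np.float64(39.2), 'c': (623.1, 278.0), 'ab': (103.4, 61.3), 'yaw': -7.4}
side orange [(-10, 18), (-5, 1093), (0, 573), (5, 31), (10, 31), (15, 32), (20, 29), (25, 36), (30, 40), (35, 477), (40, 234)]
{'n': 751, 'z': np.float64(39.1), 'c': (419.6, 261.9), 'ab': (91.1, 55.3), 'yaw': 4.9}
side black [(-5, 282), (0, 211), (10, 24), (15, 667), (20, 456), (25, 38), (30, 52), (35, 39), (40, 45), (45, 44), (50, 50), (55, 53), (60, 542), (65, 383)]
{'n': 980, 'z': np.float64(64.4), 'c': (543.3, 44.5), 'ab': (122.7, 77.5), 'yaw': -14.9}
```

View pics/topcrop.png

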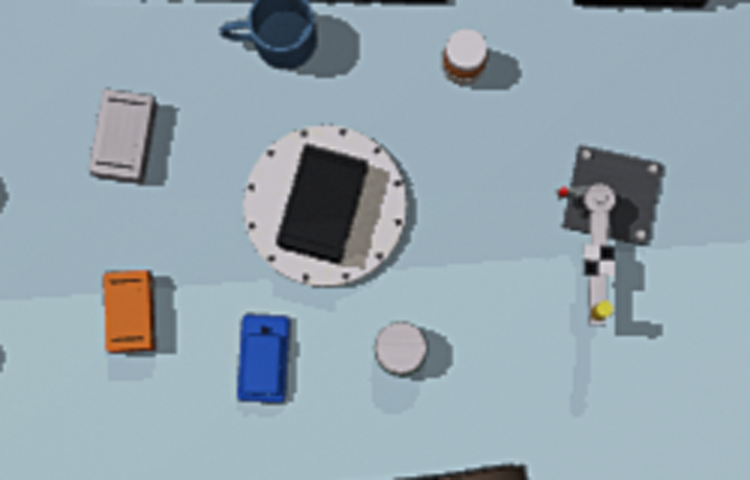

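View pics/sidecrop.png

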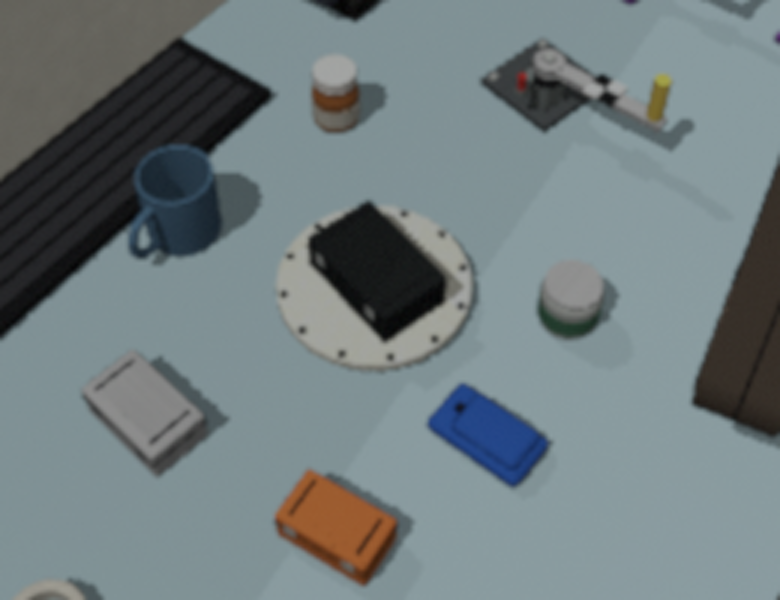

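The two views agree to about 1 mm:

| Case | x, y (mm) | Top z (mm) | Yaw (deg) |
|---|---|---|---|
| Grey | 623.5, 278.5 | 39.5 | -7 |
| Orange | 420, 261.6 | 39 | 4 |
| Black | 543.5, 44.3 | 64.3 | -14.5 |

Next I'll measure the reference arm and plan the turns.

```bash
cat >> h.py <<'E'
from scipy.spatial.transform import Rotation as Ro
def tyaw(s=None):
    s=s or state(); R=Ro.from_rotvec(s["ee_rot"]).as_matrix(); return np.degrees(np.arctan2(R[1,1],R[0,1])), R[2,2]
def go(tx,ty,tz,yawcase=None):
    """units to go; yawcase= yaw deg of the axis perpendicular to the jaws"""
    s=state(); p=np.array(s["position"])*1000; y,zz=tyaw(s)
    print("t",round(s["t"],2),"pos",p.round(1),"tooly",round(y,2),"tilt",np.degrees(np.arccos(min(1,-zz))).round(2),"F",np.round(s["force"],1),"w",round(s["gripper_width"]*1000,1),"q",np.round(s["q"],2))
    print("units d",((np.array([tx,ty,tz])-p)/25).round(2), None if yawcase is None else round(((yawcase+90-y+90)%180-90)/5,2))
E
python3 - <<'E'
from h import *
go(623.5,278.5,200,-7)
for n in ("top","side"):
    c=optics.capture(n); W=pts(c)*1000; hsv=cv2.cvtColor(c["pixels"],cv2.COLOR_RGB2HSV)
    m=cv2.inRange(hsv,(22,120,90),(35,255,255)); cnt,lab,st,ce=cv2.connectedComponentsWithStats(m)
    for i in range(1,cnt):
        if st[i,4]>8:
            k=(lab==i); print(n,"yellow",ce[i].round(1),st[i,4],"med",np.median(W[k],0).round(1),"zmax",np.percentile(W[k][:,2],95).round(1),"ray125",(ray(c,*ce[i],.125)[:2]*1000).round(1))
    m=cv2.inRange(hsv,(0,150,90),(6,255,255))|cv2.inRange(hsv,(174,150,90),(180,255,255)); cnt,lab,st,ce=cv2.connectedComponentsWithStats(m)
    for i in range(1,cnt):
        if st[i,4]>5: print(n,"red",ce[i].round(1),st[i,4],np.median(W[lab==i],0).round(1))
    cv2.imwrite(f"pics/{n}arm.png",cv2.resize(c["pixels"][180:260,320:380] if n=="top" else c["pixels"][150:210,290:380],None,fx=8,fy=8,interpolation=cv2.INTER_CUBIC)[:600,:800,::-1])
E
```

```text
t 0.25 pos [ 226.9 -635.3  198.6] tooly -70.36 tilt 0.07 F [ 0.8  0.3 -0.7] w 85.3 q [-1.38  0.29  1.58  0.    1.28 -0.15]
units d [15.86 36.55  0.05] -5.33
top yellow [423.3 235.7] 39 med [ 449.4 -502.   119.1] zmax 128.0 ray125 [ 447.5 -499.7]
top yellow [350.4 243. ] 26 med [ 420.1 -263.6  122.9] zmax 127.0 ray125 [ 420.2 -263.3]
top red [406.4 196.9] 7 [ 584.  -462.1   77.2]
top red [417.3 273.6] 7 [ 326.4 -490.4   71.8]
side yellow [386.8 137.4] 49 med [ 449.1 -503.4  102.7] zmax 126.6 ray125 [ 442.  -477.8]
side yellow [464.7 166.6] 60 med [ 190.1 -524.7  104.5] zmax 128.2 ray125 [ 188.6 -499.7]
side yellow [359.  182.4] 57 med [ 422.  -263.   106.5] zmax 125.6 ray125 [ 415.1 -244.2]
side red [313.3 176.6] 7 [ 562.  -229.2   72.7]
```

View pics/sidearm.png

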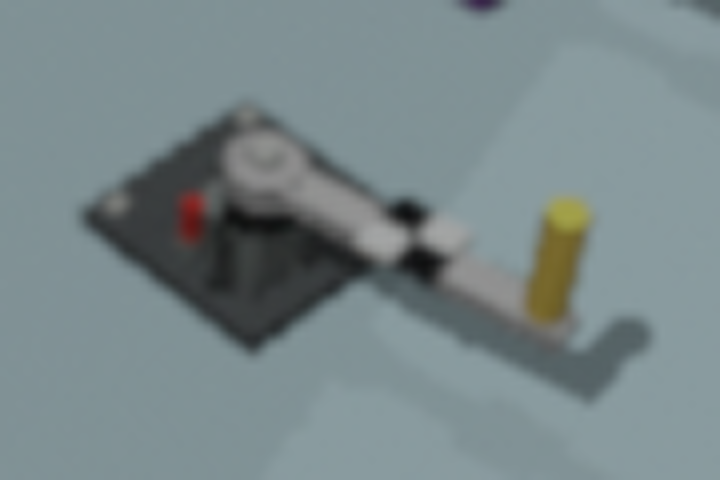

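Post: (420.5,-263.5), z to 125 mm, from both views. The crop confirms it is the dark-footed, aluminium-bar arm with the red pin on its left (+y) side. Now I'll move toward the grey case.

```bash
python3 -m inch '[[1,1,0,0,0,-0.5,85],[1,1,0,0,0,-0.5,85],[1,1,0,0,0,-0.5,85],[1,1,0,0,0,-0.5,85],[1,1,0,0,0,-0.5,85],[1,1,0,0,0,-0.5,85],[1,1,0,0,0,-0.5,85],[1,1,0,0,0,-0.5,85],[1,1,0,0,0,-0.5,85],[1,1,0,0,0,-0.5,85]]' 30
python3 -m inch '[[1,1,0,0,0,0,85],[1,1,0,0,0,0,85],[1,1,0,0,0,0,85],[1,1,0,0,0,0,85],[1,1,0,0,0,0,85],[0.8,1,0,0,0,0,85],[0,1,0,0,0,0,85],[0,1,0,0,0,0,85],[0,1,0,0,0,0,85],[0,1,0,0,0,0,85]]'
python3 - <<'E'
from h import *
go(623.5,278.5,200,-7)
E
```

```text
t: 1.18
position: [0.478, -0.3843, 0.1995]
ee_rot: [3.138, -0.15, 0.0]
force: [-0.1, 0.4, 0.3]
gripper_width: 0.0853
t: 2.02
position: [0.6219, -0.1343, 0.1992]
ee_rot: [-3.138, 0.146, 0.0]
force: [0.2, 0.4, 0.4]
gripper_width: 0.085
t 2.02 pos [ 621.9 -134.3  199.2] tooly -95.34 tilt 0.01 F [0.2 0.4 0.4] w 85.0 q [-0.37  0.2   1.68  0.    1.26  1.29]
units d [ 0.06 16.51  0.03] -0.33
```

```bash
python3 -m inch '[[0,1,0,0,0,-0.3,85],[0,1,0,0,0,0,85],[0,1,0,0,0,0,85],[0,1,0,0,0,0,85],[0,1,0,0,0,0,85],[0,1,0,0,0,0,85],[0,1,0,0,0,0,85],[0,1,0,0,0,0,85],[0,1,0,0,0,0,85],[0,1,0,0,0,0,85]]' 
python3 -m inch '[[0,1,-0.5,0,0,0,85],[0,1,-0.5,0,0,0,85],[0,1,-0.5,0,0,0,85],[0,1,-0.5,0,0,0,85],[0,1,0,0,0,0,85],[0,1,0,0,0,0,85],[0,0.5,0,0,0,0,85],[0,0,0,0,0,0,85],[0,0,0,0,0,0,85],[0,0,0,0,0,0,85]]'
python3 - <<'E'
from h import *
go(623.5,278.5,200,-7)
c=optics.capture("wrist"); cv2.imwrite("pics/w1.png",c["pixels"][:,:,::-1])
E
```

```text
t: 2.85
position: [0.6218, 0.1155, 0.1994]
ee_rot: [-3.136, 0.188, -0.0]
force: [0.2, -0.0, -0.4]
gripper_width: 0.0851
t: 3.68
position: [0.6222, 0.2757, 0.1495]
ee_rot: [3.135, -0.189, 0.0]
force: [-0.0, 0.1, 0.3]
gripper_width: 0.0847
t 3.68 pos [622.2 275.7 149.5] tooly -96.9 tilt 0.04 F [-0.   0.1  0.3] w 84.7 q [ 0.27  0.34  1.6  -0.    1.2   1.96]
units d [0.05 0.11 2.02] -0.02
```

View pics/w1.png

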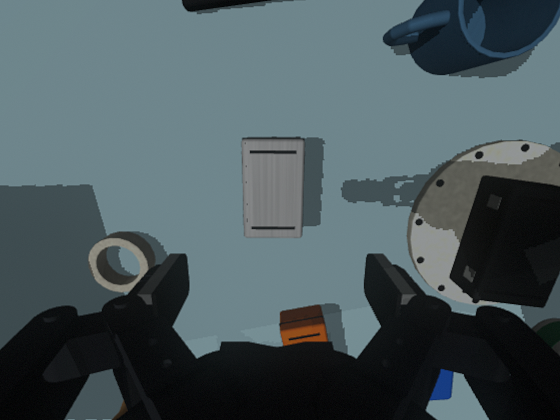

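The wrist picture shows the grey case at about (273,188), squarely aligned with the fingers. I'll measure it here, along with the TCP's pixel.

Run:
```python
from h import *
c=optics.capture("wrist"); s=state()
print(proj(c,s["position"]), -np.array(c["R"]).T@c["t"])
m=np.zeros((420,560),bool); m[125:250,230:315]=True
print("grey",rect(c,m,.03,.05))
m[:]=False; m[170:310,440:560]=True
print("black",rect(c,m,.055,.075))
```

```text
(np.float64(276.97000660504483), np.float64(236.95858530771994)) [0.69185408 0.26737358 0.32427058]
grey {'n': 6057, 'z': np.float64(40.1), 'c': (628.2, 278.5), 'ab': (99.1, 59.5), 'yaw': -7.2}
black {'n': 8733, 'z': np.float64(65.0), 'c': (549.5, 47.7), 'ab': (119.4, 82.5), 'yaw': -14.6}
```

```bash
python3 -m inch '[[0.1,0.1,-0.7,0,0,0,85],[0,0,-0.7,0,0,0,85],[0,0,-0.7,0,0,0,85],[0,0,-0.7,0,0,0,85],[0,0,-0.7,0,0,0,85],[0,0,-0.7,0,0,0,85],[0,0,-0.7,0,0,0,85],[0,0,-0.5,0,0,0,85],[0,0,-0.04,0,0,0,85],[0,0,0,0,0,0,85]]' 30
python3 -m inch '[[0,0,0,0,0,0,50],[0,0,0,0,0,0,50],[0,0,0,0,0,0,50],[0,0,0,0,0,0,50],[0,0,0,0,0,0,50],[0,0,0,0,0,0,50],[0,0,0,0,0,0,50],[0,0,0,0,0,0,50],[0,0,0,0,0,0,50],[0,0,0,0,0,0,50]]' 30
python3 - <<'E'
from h import *
go(623.5,278.5,200,-7)
c=optics.capture("side"); cv2.imwrite("pics/s2.png",cv2.resize(c["pixels"][170:380,80:340],None,fx=2.8,fy=2.8)[:,:,::-1])
E
```

```text
t: 4.62
position: [0.624, 0.2784, 0.0125]
ee_rot: [3.135, -0.189, -0.003]
force: [-0.4, -0.3, 0.1]
gripper_width: 0.0852
t: 5.45
position: [0.6243, 0.2793, 0.0133]
ee_rot: [3.136, -0.188, -0.0]
force: [0.3, 0.3, -0.8]
gripper_width: 0.0499
t 5.45 pos [624.3 279.3  13.3] tooly -96.86 tilt 0.01 F [ 0.3  0.3 -0.8] w 49.9 q [ 0.27  0.5   1.66 -0.    0.98  1.96]
units d [-0.03 -0.03  7.47] -0.03
```

View pics/s2.png

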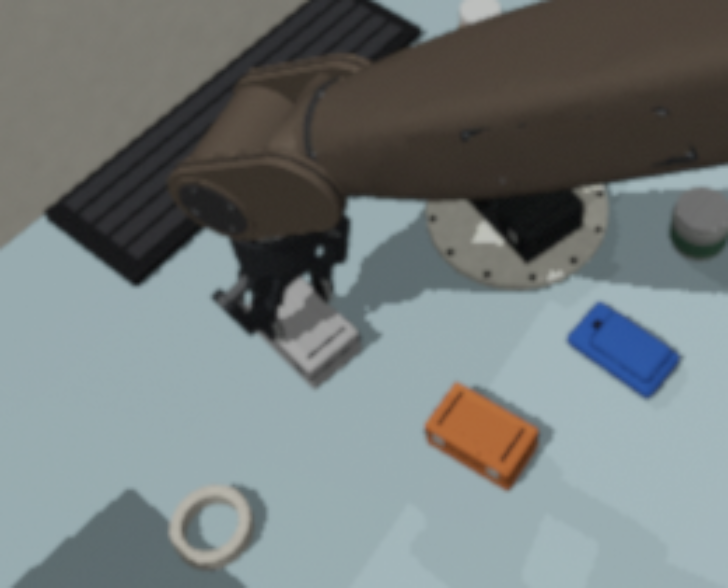

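Run:
```python
from h import *
c=optics.capture("wrist"); cv2.imwrite("pics/w3.png",c["pixels"][:,:,::-1])
s=state();print(proj(c,s["position"]))
```

```text
(np.float64(276.84888220869425), np.float64(237.03001950161064))
```

View pics/w3.png

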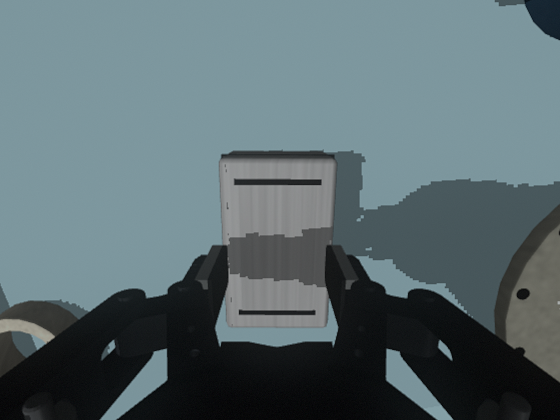

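The wrist view shows the pads at the case's sides, at (227,245) and (326,245). But the width reads 49.9, which is the commanded value rather than 60. I'll command it narrower to be sure of a real grip.

```bash
python3 -m inch '[[0,0,0,0,0,0,35],[0,0,0,0,0,0,35],[0,0,0,0,0,0,35],[0,0,0,0,0,0,35],[0,0,0,0,0,0,35],[0,0,0,0,0,0,35],[0,0,0,0,0,0,35],[0,0,0,0,0,0,35],[0,0,0,0,0,0,35],[0,0,0,0,0,0,35]]' 30
python3 - <<'E'
from h import *
go(623.5,278.5,200,-7)
c=optics.capture("wrist"); cv2.imwrite("pics/w4.png",c["pixels"][:,:,::-1])
W=pts(c)*1000
for v in (200,220,245,252,260): print(v,[(u,*W[v,u].round(0)) for u in (205,215,222,227,235,276,320,328,334,345)])
E
```

```text
t: 6.38
position: [0.6244, 0.2793, 0.0133]
ee_rot: [3.136, -0.188, 0.0]
force: [-0.5, 0.5, 0.2]
gripper_width: 0.0349
t 6.38 pos [624.4 279.3  13.3] tooly -96.86 tilt 0.0 F [-0.5  0.5  0.2] w 34.9 q [ 0.27  0.5   1.66 -0.    0.98  1.96]
units d [-0.04 -0.03  7.47] -0.03
200 [(205, np.float64(650.0), np.float64(324.0), np.float64(-0.0)), (215, np.float64(650.0), np.float64(317.0), np.float64(1.0)), (222, np.float64(658.0), np.float64(304.0), np.float64(38.0)), (227, np.float64(658.0), np.float64(301.0), np.float64(40.0)), (235, np.float64(658.0), np.float64(297.0), np.float64(41.0)), (276, np.float64(656.0), np.float64(276.0), np.float64(41.0)), (320, np.float64(653.0), np.float64(254.0), np.float64(40.0)), (328, np.float64(652.0), np.float64(250.0), np.float64(40.0)), (334, np.float64(652.0), np.float64(246.0), np.float64(40.0)), (345, np.float64(640.0), np.float64(233.0), np.float64(0.0))]
220 [(205, np.float64(637.0), np.float64(326.0), np.float64(1.0)), (215, np.float64(636.0), np.float64(319.0), np.float64(0.0)), (222, np.float64(648.0), np.float64(306.0), np.float64(39.0)), (227
[... 1635 characters left out ...]
0)), (345, np.float64(603.0), np.float64(235.0), np.float64(1.0))]
260 [(205, np.float64(608.0), np.float64(331.0), np.float64(-0.0)), (215, np.float64(636.0), np.float64(307.0), np.float64(62.0)), (222, np.float64(639.0), np.float64(302.0), np.float64(69.0)), (227, np.float64(639.0), np.float64(299.0), np.float64(70.0)), (235, np.float64(638.0), np.float64(296.0), np.float64(70.0)), (276, np.float64(622.0), np.float64(280.0), np.float64(40.0)), (320, np.float64(633.0), np.float64(259.0), np.float64(68.0)), (328, np.float64(633.0), np.float64(256.0), np.float64(70.0)), (334, np.float64(629.0), np.float64(252.0), np.float64(61.0)), (345, np.float64(597.0), np.float64(235.0), np.float64(0.0))]
```

View pics/w4.png

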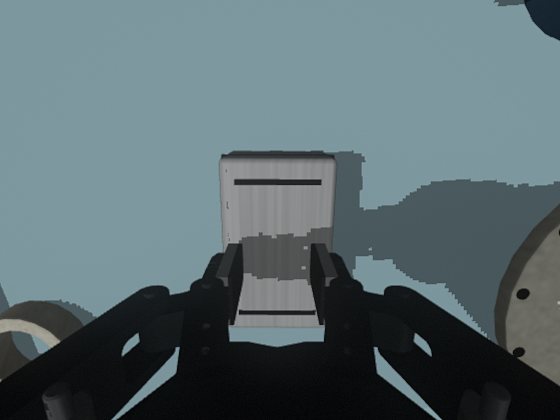

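The fingers closed above the case: their depth points sit at z ≥ 50 while the TCP reads 13. So the real fingertips are shorter than the reported TCP. I'll open, measure the real tip height, and compare.

```bash
python3 - <<'E'
from h import *
c=optics.capture("wrist"); W=pts(c)*1000; p=c["pixels"].astype(int)
for u in (228,232,236,240,314,318,322):
    col=[(v,W[v,u].round(0).tolist(),int(p[v,u].sum())) for v in range(238,250,2)]
    print(u,col)
E
python3 -m inch '[[0,0,0,0,0,0,85],[0,0,0,0,0,0,85],[0,0,0,0,0,0,85],[0,0,0,0,0,0,85],[0,0,0,0,0,0,85],[0,0,0,0,0,0,85],[0,0,0,0,0,0,85],[0,0,0,0,0,0,85],[0,0,0,0,0,0,85],[0,0,0,0,0,0,85]]' 30
python3 - <<'E'
from h import *
c=optics.capture("wrist"); W=pts(c)*1000
cv2.imwrite("pics/w5.png",c["pixels"][:,:,::-1])
k=(W[...,2]>12)&(W[...,2]<200)
k[:,205:350]=False
P=W[k]; print(len(P)); 
v,u=np.nonzero(k); o=np.argsort(P[:,2])[:2000:150]
for i in o: print(u[i],v[i],P[i].round(0))
E
```

```text
228 [(238, [638.0, 304.0, 41.0], 408), (240, [636.0, 304.0, 40.0], 389), (242, [635.0, 304.0, 40.0], 455), (244, [639.0, 302.0, 51.0], 168), (246, [639.0, 301.0, 55.0], 143), (248, [639.0, 301.0, 56.0], 143)]
232 [(238, [637.0, 302.0, 39.0], 439), (240, [636.0, 302.0, 39.0], 441), (242, [635.0, 302.0, 40.0], 455), (244, [639.0, 300.0, 53.0], 136), (246, [639.0, 299.0, 55.0], 151), (248, [639.0, 299.0, 57.0], 152)]
236 [(238, [637.0, 300.0, 41.0], 449), (240, [636.0, 300.0, 39.0], 449), (242, [635.0, 300.0, 39.0], 465), (244, [639.0, 298.0, 53.0], 133), (246, [639.0, 298.0, 55.0], 149), (248, [639.0, 297.0, 57.0], 134)]
240 [(238, [637.0, 298.0, 41.0], 423), (240, [636.0, 298.0, 40.0], 317), (242, [635.0, 298.0, 41.0], 256), (244, [638.0, 296.0, 52.0], 79), (246, [638.0, 296.0, 54.0], 89), (248, [694.0, 271.0, 188.0], 89)]
314 [(238, [632.0, 258.0, 40.0], 243), (240, [631.0, 259.0, 40.0], 242), (242, [630.0, 259.0, 40.0], 250), (244, [634.0, 260.0, 51.0], 76), (246, [633.0, 260.0, 53.0], 77), (248, [634.0, 260.0, 57.0], 71)]
318 [(238, [632.0, 256.0, 40.0], 246), (240, [631.0, 256.0, 40.0], 250), (242, [629.0, 257.0, 40.0], 252), (244, [634.0, 258.0, 52.0], 134), (246, [634.0, 258.0, 54.0], 139), (248, [634.0, 259.0, 57.0], 143)]
322 [(238, [632.0, 254.0, 41.0], 253), (240, [631.0, 254.0, 41.0], 251), (242, [629.0, 254.0, 40.0], 260), (244, [633.0, 256.0, 52.0], 130), (246, [634.0, 256.0, 55.0], 138), (248, [634.0, 257.0, 58.0], 139)]
t: 7.32
position: [0.6244, 0.2793, 0.0133]
ee_rot: [-3.136, 0.188, -0.0]
force: [-0.2, 0.2, -1.1]
gripper_width: 0.0844
49682
548 218 [616. 111.  12.]
558 212 [620. 106.  13.]
26 310 [592. 454.  13.]
515 264 [588. 129.  14.]
550 222 [615. 111.  15.]
2 314 [592. 469.  15.]
540 238 [605. 117.  16.]
2 315 [592. 468.  17.]
536 244 [602. 121.  17.]
546 232 [610. 116.  18.]
516 280 [579. 131.  19.]
533 301 [563. 119.  19.]
526 267 [588. 127.  19.]
529 288 [573. 123.  19.]
```

View pics/w5.png

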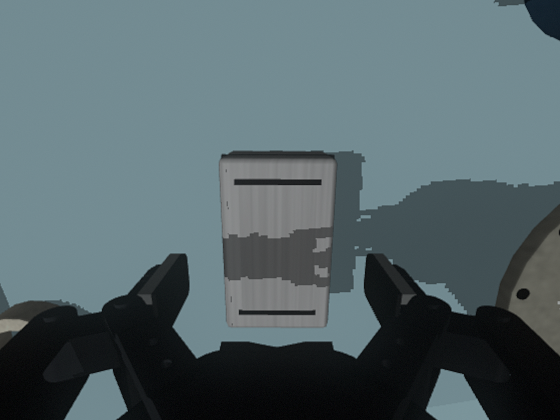

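The tips are at z≈52 with TCP reading 13 at w=35, so the tips sit about 33 mm above where the reported TCP implies. I'll use reported z ≈ -25 for this grasp. First I'll re-measure the case from this pose.

```bash
python3 - <<'E'
from h import *
c=optics.capture("wrist")
m=np.zeros((420,560),bool); m[145:335,205:345]=True
print("grey",rect(c,m,.03,.05))
W=pts(c)*1000
for u in (168,176,184,370,380):
    print(u,[(v,*W[v,u].round(0)) for v in range(250,275,4)])
E
python3 -m inch '[[0,0,-0.2,0,0,0,85],[0,0,-0.2,0,0,0,85],[0,0,-0.2,0,0,0,85],[0,0,-0.2,0,0,0,85],[0,0,-0.1,0,0,0,85],[0,0,-0.1,0,0,0,85],[0,0,-0.1,0,0,0,85],[0,0,-0.1,0,0,0,85],[0,0,0,0,0,0,85],[0,0,0,0,0,0,85]]' 30
python3 - <<'E'
from h import *
go(624,278.5,-25,-7)
c=optics.capture("wrist"); cv2.imwrite("pics/w6.png",c["pixels"][:,:,::-1])
W=pts(c)*1000
for u in (168,176,184,370,380):
    print(u,[(v,*W[v,u].round(0)) for v in range(250,275,4)])
E
```

```text
grey {'n': 18743, 'z': np.float64(40.2), 'c': (628.7, 278.6), 'ab': (99.4, 58.8), 'yaw': -7.1}
168 [(250, np.float64(618.0), np.float64(355.0), np.float64(-1.0)), (254, np.float64(615.0), np.float64(356.0), np.float64(-0.0)), (258, np.float64(642.0), np.float64(325.0), np.float64(69.0)), (262, np.float64(641.0), np.float64(325.0), np.float64(71.0)), (266, np.float64(642.0), np.float64(323.0), np.float64(76.0)), (270, np.float64(641.0), np.float64(322.0), np.float64(78.0)), (274, np.float64(642.0), np.float64(321.0), np.float64(82.0))]
176 [(250, np.float64(618.0), np.float64(350.0), np.float64(-1.0)), (254, np.float64(641.0), np.float64(324.0), np.float64(63.0)), (258, np.float64(642.0), np.float64(322.0), np.float64(68.0)), (262, np.float64(641.0), np.float64(321.0), np.float64(71.0)), (266, np.float64(641.0), np.float64(320.0), np.float64(74.0)), (270, np.float64(639.0), np.float64(321.0), np.float64(74.0)), (274, np.float64(637.0), np.float64(321.0), np.float64(75.0))]
184 [(250, np.float64(617.0), np.float64(344.0), np.float64(-0.0)), (254, np.float64(641.0), np.float64(320.0), n
[... 3018 characters left out ...]
), (262, np.float64(628.0), np.float64(236.0), np.float64(34.0)), (266, np.float64(626.0), np.float64(236.0), np.float64(35.0)), (270, np.float64(624.0), np.float64(237.0), np.float64(36.0)), (274, np.float64(622.0), np.float64(237.0), np.float64(36.0))]
380 [(250, np.float64(615.0), np.float64(220.0), np.float64(-1.0)), (254, np.float64(631.0), np.float64(232.0), np.float64(35.0)), (258, np.float64(631.0), np.float64(233.0), np.float64(38.0)), (262, np.float64(631.0), np.float64(234.0), np.float64(41.0)), (266, np.float64(631.0), np.float64(235.0), np.float64(45.0)), (270, np.float64(630.0), np.float64(236.0), np.float64(47.0)), (274, np.float64(629.0), np.float64(236.0), np.float64(47.0))]
```

View pics/w6.png

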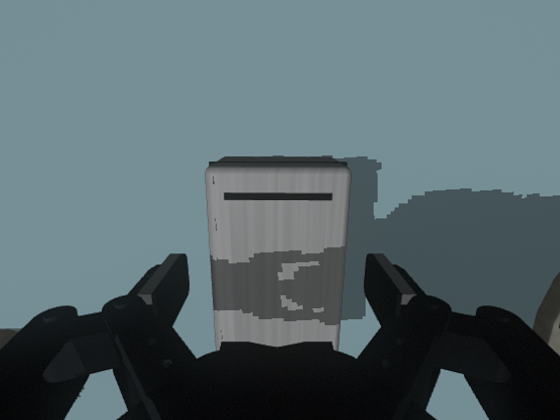

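Run:
```python
from h import *
c=optics.capture("wrist"); W=pts(c)*1000
for v in range(335,420,8): print(v,W[v,276].round(0),W[v,200].round(0),W[v,120].round(0),W[v,60].round(0))
```

```text
335 [599. 283.  41.] [571. 335.  -0.] [646. 318.  94.] [644. 339.  87.]
343 [594. 283.  41.] [565. 336.  -1.] [646. 316.  96.] [642. 339.  88.]
351 [636. 278.  93.] [560. 337.   1.] [642. 318.  95.] [637. 343.  85.]
359 [636. 278.  95.] [638. 298.  95.] [638. 320.  92.] [635. 343.  86.]
367 [637. 278.  99.] [645. 294. 105.] [624. 331.  80.] [631. 345.  85.]
375 [636. 278. 100.] [646. 293. 109.] [625. 329.  83.] [629. 345.  86.]
383 [636. 278. 103.] [646. 293. 110.] [624. 327.  86.] [625. 347.  85.]
391 [637. 278. 106.] [645. 292. 112.] [533. 397.  -0.] [626. 343.  89.]
399 [635. 278. 106.] [647. 291. 115.] [526. 399.  -1.] [625. 342.  91.]
407 [637. 278. 110.] [646. 291. 116.] [521. 399.   1.] [625. 341.  93.]
415 [636. 278. 110.] [647. 290. 118.] [513. 402.  -1.] [624. 340.  95.]
```

The whole gripper sits about 36 mm higher than reported (body at +109 instead of +73). I'll treat true z as reported + 36 from here on. I'll descend another 13 mm and grip.

```bash
python3 -m inch '[[0.05,0,-0.2,0,0,0,85],[0.05,0,-0.2,0,0,0,85],[0,0,-0.1,0,0,0,85],[0,0,0,0,0,0,50],[0,0,0,0,0,0,50],[0,0,0,0,0,0,50],[0,0,0,0,0,0,50],[0,0,0,0,0,0,50],[0,0,0,0,0,0,50],[0,0,0,0,0,0,50]]' 30
python3 - <<'E'
from h import *
go(624,278.5,-25,-7)
c=optics.capture("wrist"); cv2.imwrite("pics/w7.png",c["pixels"][:,:,::-1])
E
```

```text
t: 9.18
position: [0.6266, 0.2792, -0.0295]
ee_rot: [3.136, -0.188, -0.001]
force: [0.0, -0.3, -1.9]
gripper_width: 0.0596
t 9.18 pos [626.6 279.2 -29.5] tooly -96.86 tilt 0.03 F [ 0.  -0.3 -1.9] w 59.6 q [0.27 0.56 1.66 0.   0.92 1.96]
units d [-0.1  -0.03  0.18] -0.03
```

View pics/w7.png

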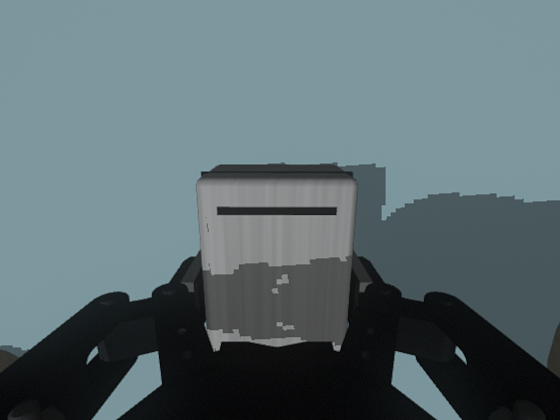

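The grey case is gripped (59.6 mm). Now lift, then carry by the camera-measured displacement (-80,-234.3) mm with a -7.4° turn.

```bash
python3 -m inch '[[0,0,0.4,0,0,0,50],[0,0,0.6,0,0,0,50],[0,0,0.8,0,0,0,50],[0,0,0.8,0,0,0,50],[0,-0.3,0.8,0,0,0,50],[0,-0.6,0.6,0,0,0,50],[-0.2,-0.8,0,0,0,-0.2,50],[-0.4,-0.8,0,0,0,-0.2,50],[-0.4,-0.8,0,0,0,-0.2,50],[-0.4,-0.8,0,0,0,-0.2,50]]' 30
python3 -m inch '[[-0.4,-0.8,0,0,0,-0.2,50],[-0.4,-0.8,0,0,0,-0.2,50],[-0.4,-0.8,0,0,0,-0.2,50],[-0.4,-0.8,0,0,0,-0.2,50],[-0.2,-0.8,0,0,0,0,50],[0,-0.8,0,0,0,0,50],[0,-0.4,0,0,0,0,50],[0,0,0,0,0,0,50],[0,0,0,0,0,0,50],[0,0,0,0,0,0,50]]' 30
python3 - <<'E'
from h import *
go(546.6,44.9,36,-14.6)
c=optics.capture("wrist"); cv2.imwrite("pics/w8.png",c["pixels"][:,:,::-1])
c=optics.capture("side"); cv2.imwrite("pics/s8.png",cv2.resize(c["pixels"][120:320,160:400],None,fx=3,fy=3)[:,:,::-1])
E
```

```text
t: 10.07
position: [0.5922, 0.1761, 0.0731]
ee_rot: [-3.127, 0.298, -0.004]
force: [-0.7, 0.2, -2.7]
gripper_width: 0.0598
t: 10.9
position: [0.5473, 0.0475, 0.0714]
ee_rot: [-3.115, 0.406, -0.001]
force: [-0.2, 0.6, -2.6]
gripper_width: 0.0596
t 10.9 pos [547.3  47.5  71.4] tooly -104.84 tilt 0.05 F [-0.2  0.6 -2.6] w 59.6 q [-0.1   0.15  1.98  0.    1.    1.73]
units d [-0.03 -0.1  -1.42] 0.05
```

View pics/w8.png

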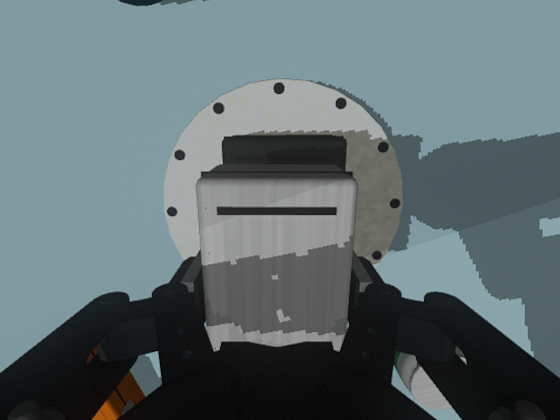

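View pics/s8.png

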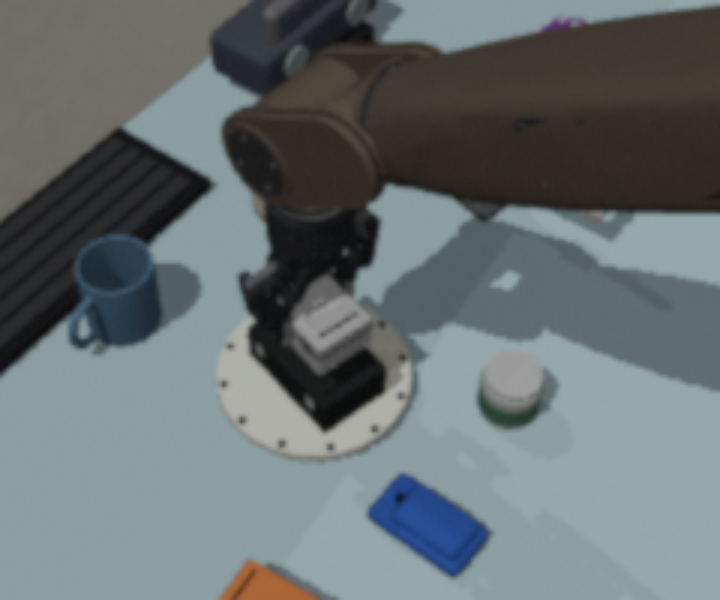

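In the wrist view the black case's far top edge runs (222,138)-(346,138). The grey top's far edge runs (198,178)-(356,178). I'll check the alignment with rays and depth.

Run:
```python
from h import *
c=optics.capture("wrist"); W=pts(c)*1000
a=np.radians(-14.6); ex=np.array([np.cos(a),np.sin(a)]); ey=np.array([-ex[1],ex[0]])
o=np.array([543.4,44.3])
reg=(slice(100,345),slice(190,365))
def sel(zl,zh):
    k=np.zeros((420,560),bool); k[reg]=(W[reg][...,2]>zl)&(W[reg][...,2]<zh); P=W[k][:,:2]-o; return W[k][:,2],P@ex,P@ey
z,x,y=sel(58,72); k=x>45; print("black z",np.median(z[k]),"far edge",np.percentile(x,99.5),"y lo/hi",np.percentile(y[k],[.7,99.3]))
z,x,y=sel(132,155); print("grey z",np.median(z),"far",np.percentile(x,99.7),"y",np.percentile(y[x>20],[.5,99.5]))
k=x>20
for lo in (0,15,30,40): 
    q=(x>lo)&(x<lo+8); print(lo,np.percentile(y[q],[1,99]).round(1))
q=(sel(58,72)); 
for lo in (38,46,52):
    kk=(q[1]>lo)&(q[1]<lo+6); print("b",lo,np.percentile(q[2][kk],[1,99]).round(1))
```

```text
black z 65.05805443140042 far edge 63.84902535168789 y lo/hi [-37.39675798  36.54802326]
grey z 140.7334029535731 far 53.28935708782401 y [-24.71281229  33.59187565]
0 [-26.3  35.6]
15 [-24.4  33.7]
30 [-24.3  33.2]
40 [-24.5  33.2]
b 38 [-37.4 -36.9]
b 46 [-37.4  36.3]
b 52 [-37.   36.3]
```

The grey case needs about -4.2 mm in its y' (across) and almost nothing along. Apply that, descend 34 mm, then ease down.

```bash
python3 -m inch '[[-0.03,-0.16,-0.1,0,0,0,50],[0,0,-0.2,0,0,0,50],[0,0,-0.3,0,0,0,50],[0,0,-0.3,0,0,0,50],[0,0,-0.2,0,0,0,50],[0,0,-0.15,0,0,0,50],[0,0,-0.1,0,0,0,50],[0,0,-0.03,0,0,0,50],[0,0,0,0,0,0,50],[0,0,0,0,0,0,50]]' 30
python3 - <<'E'
from h import *
go(546.6,44.9,36,-14.6)
c=optics.capture("side"); cv2.imwrite("pics/s9.png",cv2.resize(c["pixels"][180:290,210:320],None,fx=5,fy=5)[:,:,::-1])
c=optics.capture("wrist"); W=pts(c)*1000
a=np.radians(-14.6); ex=np.array([np.cos(a),np.sin(a)]); ey=np.array([-ex[1],ex[0]]);o=np.array([543.4,44.3])
for nm,zl,zh in (("black",58,72),("grey",98,115)):
    k=np.zeros((420,560),bool); R=(slice(80,345),slice(190,365)); k[R]=(W[R][...,2]>zl)&(W[R][...,2]<zh); P=W[k][:,:2]-o; x=P@ex;y=P@ey; q=x>(52 if nm=="black" else 15)
    print(nm,np.median(W[k][:,2]),"far",np.percentile(x,99.5),np.percentile(y[q],[1,99]))
E
```

```text
t: 11.88
position: [0.5464, 0.0428, 0.0366]
ee_rot: [-3.115, 0.406, -0.001]
force: [0.7, 1.2, -2.2]
gripper_width: 0.0598
t 11.88 pos [546.4  42.8  36.6] tooly -104.86 tilt 0.03 F [ 0.7  1.2 -2.2] w 59.8 q [-0.11  0.2   2.    0.    0.94  1.72]
units d [ 0.01  0.09 -0.02] 0.05
black 64.89312441977312 far 63.847253526610665 [-36.96112528  36.13372575]
grey 106.48851724627409 far 53.97659298045081 [-29.92093623  29.82601985]
```

View pics/s9.png

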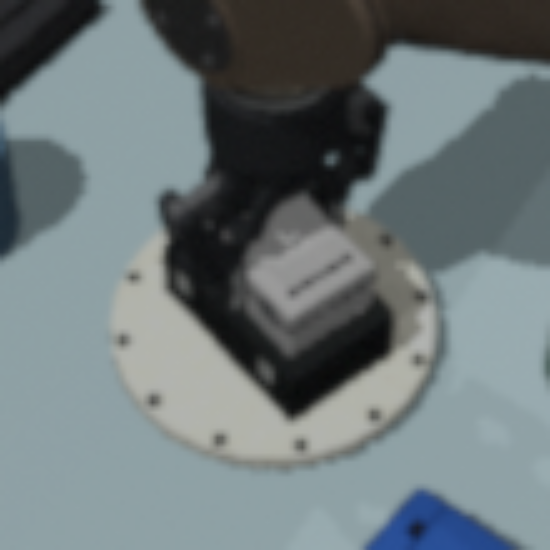

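The alignment is within 0.4 mm, with a remaining gap of about 1.5 mm. I'll ease down to contact.

```bash
python3 -m inch '[[0,0,-0.02,0,0,0,50],[0,0,-0.02,0,0,0,50],[0,0,-0.01,0,0,0,50],[0,0,-0.01,0,0,0,50],[0,0,-0.01,0,0,0,50],[0,0,0,0,0,0,50],[0,0,0,0,0,0,50],[0,0,0,0,0,0,50],[0,0,0,0,0,0,50],[0,0,0,0,0,0,50]]' 30
python3 - <<'E'
from h import *
go(546.6,44.9,36,-14.6)
E
```

```text
t: 12.82
position: [0.5464, 0.0428, 0.0355]
ee_rot: [3.115, -0.406, 0.0]
force: [-3.1, 0.4, 5.3]
gripper_width: 0.0596
t 12.82 pos [546.4  42.8  35.5] tooly -104.85 tilt 0.01 F [-3.1  0.4  5.3] w 59.6 q [-0.11  0.21  2.   -0.    0.93  1.72]
units d [0.01 0.08 0.02] 0.05
```

Contact (+8 N). Release and rise.

```bash
python3 -m inch '[[0,0,0,0,0,0,65],[0,0,0,0,0,0,70],[0,0,0,0,0,0,85],[0,0,0,0,0,0,85],[0,0,0,0,0,0,85],[0,0,0,0,0,0,85],[0,0,0.4,0,0,0,85],[0,0,0.8,0,0,0,85],[0,0,0.8,0,0,0,85],[0,0,0.9,0,0,0,85]]' 30
python3 - <<'E'
from h import *
go(420,261.5,70,4)
c=optics.capture("wrist"); cv2.imwrite("pics/w10.png",c["pixels"][:,:,::-1])
W=pts(c)*1000
a=np.radians(-14.6); ex=np.array([np.cos(a),np.sin(a)]); ey=np.array([-ex[1],ex[0]]);o=np.array([543.4,44.3])
for nm,zl,zh in (("black",58,72),("grey",98,115)):
    k=np.zeros((420,560),bool); R=(slice(60,345),slice(190,365)); k[R]=(W[R][...,2]>zl)&(W[R][...,2]<zh); P=W[k][:,:2]-o; x=P@ex;y=P@ey; q=x>(52 if nm=="black" else 15)
    print(nm,np.median(W[k][:,2]),"x",np.percentile(x,[.5,99.5]),np.percentile(y[q],[1,99]))
m=np.zeros((420,560),bool); m[60:345,190:365]=True; print(rect(c,m,.098,.115))
E
```

```text
t: 13.65
position: [0.5457, 0.0428, 0.1079]
ee_rot: [3.115, -0.406, -0.002]
force: [0.4, -0.4, -0.3]
gripper_width: 0.0849
t 13.65 pos [545.7  42.8 107.9] tooly -104.86 tilt 0.07 F [ 0.4 -0.4 -0.3] w 84.9 q [-0.11  0.1   1.97  0.    1.07  1.72]
units d [-5.03  8.75 -1.51] 3.77
black 64.64997079490007 x [-50.52008527  63.73472843] [-37.20100959  36.32785079]
grey 105.18680151523932 x [-43.87788605  53.83048003] [-29.67660438  28.4370381 ]
{'n': 13636, 'z': np.float64(105.2), 'c': (548.5, 42.5), 'ab': (98.4, 59.0), 'yaw': -15.0}
```

View pics/w10.png

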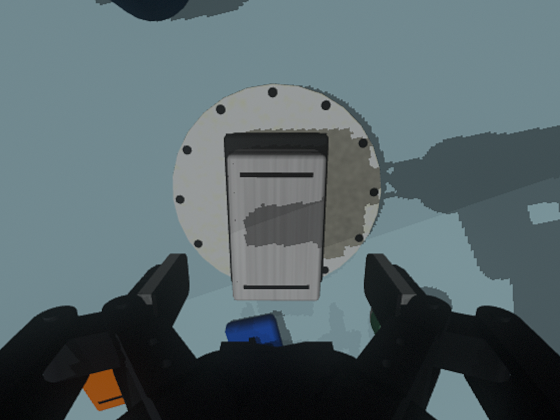

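The grey case sits squarely: centre within about 1 mm of the black, yaw -15.0 against -14.6. Now to the orange case.

```bash
python3 -m inch '[[-0.3,0.6,0,0,0,0.4,85],[-0.5,0.9,0,0,0,0.4,85],[-0.5,0.9,0,0,0,0.4,85],[-0.5,0.9,0,0,0,0.4,85],[-0.5,0.9,0,0,0,0.4,85],[-0.5,0.9,0,0,0,0.4,85],[-0.5,0.9,0,0,0,0.4,85],[-0.5,0.9,0,0,0,0.4,85],[-0.5,0.9,-0.3,0,0,0.4,85],[-0.4,0.9,-0.4,0,0,0.2,85]]' 30
python3 -m inch '[[-0.2,0.1,-0.4,0,0,0,85],[0,0,-0.4,0,0,0,85],[0,0,0,0,0,0,85],[0,0,0,0,0,0,85],[0,0,0,0,0,0,85],[0,0,0,0,0,0,85],[0,0,0,0,0,0,85],[0,0,0,0,0,0,85],[0,0,0,0,0,0,85],[0,0,0,0,0,0,85]]' 30
python3 - <<'E'
from h import *
c=optics.capture("wrist"); cv2.imwrite("pics/w11.png",c["pixels"][:,:,::-1])
m=np.zeros((420,560),bool); m[60:345,190:365]=True; print(rect(c,m,.03,.05))
go(421,261.5,70,4)
E
```

```text
t: 14.53
position: [0.4288, 0.2618, 0.0911]
ee_rot: [-3.138, -0.116, -0.005]
force: [-0.2, 0.5, 0.1]
gripper_width: 0.0848
t: 15.37
position: [0.4239, 0.2627, 0.0698]
ee_rot: [-3.139, -0.113, -0.001]
force: [-0.0, 0.5, 0.2]
gripper_width: 0.0849
{'n': 8313, 'z': np.float64(40.1), 'c': (424.0, 261.9), 'ab': (89.5, 51.4), 'yaw': 4.7}
t 15.42 pos [423.8 262.7  69.7] tooly -85.87 tilt 0.01 F [0.5 0.5 0. ] w 85.1 q [0.35 0.05 2.1  0.   0.99 1.85]
units d [-0.11 -0.05  0.01] -0.03
```

View pics/w11.png

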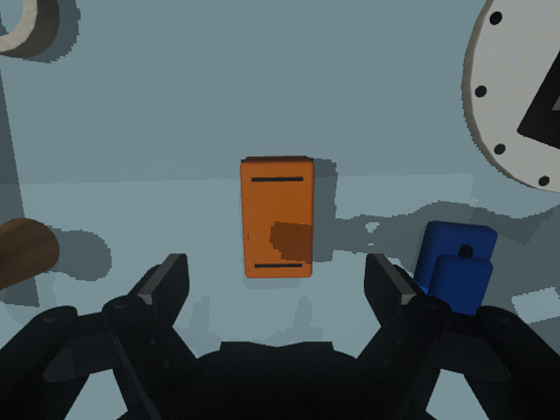

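The orange case is at (277,217), square between the fingers, and the mouse at (455,270) is clear of the right finger. Descend and grip.

```bash
python3 -m inch '[[-0.05,-0.04,-0.5,0,0,0.1,85],[0,0,-0.7,0,0,0,85],[0,0,-0.7,0,0,0,85],[0,0,-0.7,0,0,0,85],[0,0,-0.7,0,0,0,85],[0,0,-0.4,0,0,0,85],[0,0,-0.2,0,0,0,85],[0,0,-0.1,0,0,0,85],[0,0,0,0,0,0,85],[0,0,0,0,0,0,85]]' 30
python3 -m inch '[[0,0,0,0,0,0,42],[0,0,0,0,0,0,42],[0,0,0,0,0,0,42],[0,0,0,0,0,0,42],[0,0,0,0,0,0,42],[0,0,0,0,0,0,42],[0,0,0,0,0,0,42],[0,0,0,0,0,0,42],[0,0,0.5,0,0,0,42],[0,0,0.5,0,0,0,42]]' 30
python3 - <<'E'
from h import *
c=optics.capture("wrist"); cv2.imwrite("pics/w12.png",c["pixels"][:,:,::-1])
go(421,261.5,70,4)
E
```

```text
t: 16.25
position: [0.4232, 0.2621, -0.0296]
ee_rot: [-3.139, -0.127, -0.002]
force: [-0.3, 0.4, 0.1]
gripper_width: 0.0853
t: 17.08
position: [0.4207, 0.2612, -0.0066]
ee_rot: [3.138, 0.127, -0.006]
force: [-0.3, -0.2, -0.8]
gripper_width: 0.0515
t 17.13 pos [423.  262.2  -3.7] tooly -85.36 tilt 0.1 F [ 1.9  1.4 -0.7] w 51.6 q [0.35 0.17 2.13 0.   0.83 1.84]
units d [-0.08 -0.03  2.95] -0.13
```

View pics/w12.png

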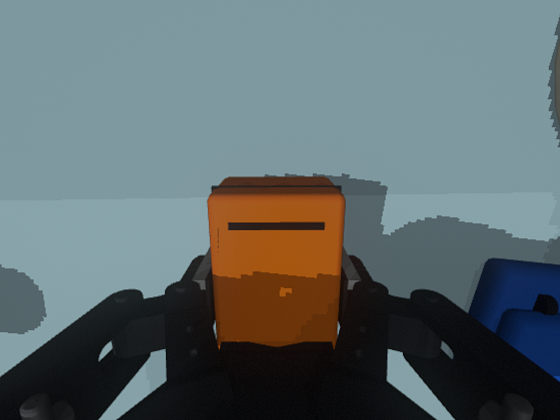

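The orange case is gripped and lifted (51.6 mm). Carry it over the column.

```bash
python3 -m inch '[[0,0,0.8,0,0,0,42],[0,0,0.9,0,0,0,42],[0,0,0.9,0,0,0,42],[0,-0.2,0.9,0,0,0,42],[0.2,-0.4,0.8,0,0,-0.3,42],[0.4,-0.6,0.3,0,0,-0.4,42],[0.4,-0.7,0,0,0,-0.4,42],[0.4,-0.7,0,0,0,-0.4,42],[0.4,-0.7,0,0,0,-0.4,42],[0.4,-0.7,0,0,0,-0.4,42]]' 30
python3 -m inch '[[0.4,-0.7,0,0,0,-0.4,42],[0.4,-0.7,0,0,0,-0.4,42],[0.4,-0.7,0,0,0,-0.4,42],[0.4,-0.7,0,0,0,-0.4,42],[0.4,-0.7,0,0,0,0,42],[0.4,-0.7,0,0,0,0,42],[0.3,-0.5,0,0,0,0,42],[0,0,0,0,0,0,42],[0,0,0,0,0,0,42],[0,0,0,0,0,0,42]]' 30
cat > chk.py <<'E'
from h import *
go(546.2,43,75.4,-14.9)
c=optics.capture("wrist"); W=pts(c)*1000
import sys
cv2.imwrite(sys.argv[1],c["pixels"][:,:,::-1])
hsv=cv2.cvtColor(c["pixels"],cv2.COLOR_RGB2HSV)
a=np.radians(-14.9); ex=np.array([np.cos(a),np.sin(a)]); ey=np.array([-ex[1],ex[0]]);o=np.array([543.4,44.3])
om=cv2.inRange(hsv,(3,120,60),(20,255,255))>0
z0=np.median(W[(om)&(W[...,2]>90)][:,2]) if om.any() else 0
for nm,zl,zh,x0 in (("black",58,72,52),("grey",98,110,43),("orange",z0-5,z0+5,15)):
    k=np.zeros((420,560),bool); R=(slice(60,345),slice(190,365)); k[R]=(W[R][...,2]>zl)&(W[R][...,2]<zh)
    k&= om if nm=="orange" else ~om
    if k.sum()<20: continue
    P=W[k][:,:2]-o; x=P@ex;y=P@ey; q=x>x0
    print(nm,"z",np.median(W[k][:,2]).round(1),"x",np.percentile(x,[.5,99.5]).round(1),"y",np.percentile(y[q],[1,99]).round(1),np.mean(np.percentile(y[q],[1,99])).round(1))
E
python3 chk.py pics/w13.png
```

```text
t: 17.97
position: [0.477, 0.1609, 0.1085]
ee_rot: [3.136, -0.191, -0.002]
force: [-0.2, 0.0, -1.7]
gripper_width: 0.0514
t: 18.8
position: [0.5441, 0.0449, 0.1088]
ee_rot: [-3.115, 0.406, 0.003]
force: [0.3, -0.3, -2.1]
gripper_width: 0.0515
t 18.8 pos [544.1  44.9 108.8] tooly -104.86 tilt 0.1 F [ 0.3 -0.3 -2.1] w 51.5 q [-0.1   0.1   1.97  0.    1.08  1.73]
units d [ 0.08 -0.07 -1.34] -0.01
black z 64.8 x [32.3 63.7] y [-36.9  36.7] -0.1
grey z 105.0 x [39.  53.9] y [-29.3  28.5] -0.4
orange z 178.6 x [-18.7  45.4] y [-23.6  26.1] 1.3
```

View pics/w13.png

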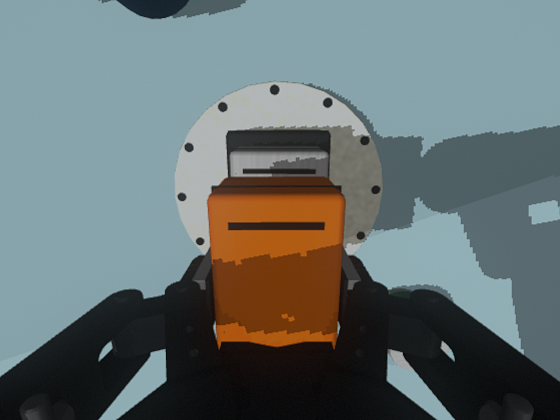

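Orange needs about +3 mm along and -1.7 mm across. Shift it, lower 32 mm, re-check.

```bash
python3 -m inch '[[0.11,-0.1,-0.1,0,0,0,42],[0,0,-0.2,0,0,0,42],[0,0,-0.3,0,0,0,42],[0,0,-0.3,0,0,0,42],[0,0,-0.2,0,0,0,42],[0,0,-0.15,0,0,0,42],[0,0,-0.03,0,0,0,42],[0,0,0,0,0,0,42],[0,0,0,0,0,0,42],[0,0,0,0,0,0,42]]' 30
python3 chk.py pics/w14.png
```

```text
t: 19.68
position: [0.5481, 0.0417, 0.078]
ee_rot: [-3.115, 0.406, -0.001]
force: [0.1, 0.4, -1.9]
gripper_width: 0.0515
t 19.68 pos [548.1  41.7  78. ] tooly -104.86 tilt 0.05 F [ 0.1  0.4 -1.9] w 51.5 q [-0.11  0.15  1.98  0.    1.01  1.72]
units d [-0.07  0.05 -0.1 ] -0.01
black z 64.8 x [47.8 63.9] y [-36.9  36.5] -0.2
grey z 104.5 x [45.9 54.1] y [-29.5  28.6] -0.4
orange z 147.8 x [-14.3  49.8] y [-25.6  24.1] -0.7
```

```bash
python3 -m inch '[[-0.03,0.02,-0.04,0,0,0,42],[0,0,-0.03,0,0,0,42],[0,0,-0.02,0,0,0,42],[0,0,-0.01,0,0,0,42],[0,0,-0.01,0,0,0,42],[0,0,-0.01,0,0,0,42],[0,0,0,0,0,0,42],[0,0,0,0,0,0,42],[0,0,0,0,0,0,42],[0,0,0,0,0,0,42]]' 30
python3 chk.py pics/w15.png
```

```text
t: 20.57
position: [0.5469, 0.0423, 0.0754]
ee_rot: [3.115, -0.406, -0.0]
force: [-3.9, 0.5, 5.0]
gripper_width: 0.0514
t 20.57 pos [546.9  42.3  75.4] tooly -104.86 tilt 0.02 F [-3.9  0.5  5. ] w 51.4 q [-0.11  0.15  1.98 -0.    1.01  1.72]
units d [-0.03  0.03 -0.  ] -0.01
black z 64.8 x [48.1 63.9] y [-36.8  36.5] -0.1
grey z 104.6 x [44.5 54.1] y [-29.5  28.6] -0.4
orange z 145.2 x [-15.5  48.6] y [-25.3  24.4] -0.4
```

In contact and centred (x' 3.6 against 4.1, y' -0.4 against -0.4). Release and rise.

```bash
python3 -m inch '[[0,0,0,0,0,0,56],[0,0,0,0,0,0,62],[0,0,0,0,0,0,85],[0,0,0,0,0,0,85],[0,0,0,0,0,0,85],[0,0,0,0,0,0,85],[0,0,0.4,0,0,0,85],[0,0,0.8,0,0,0,85],[0,0,0.9,0,0,0,85],[0,0,0.9,0,0,0,85]]' 30
python3 - <<'E'
from h import *
import runpy,sys; sys.argv=["chk.py","pics/w16.png"]; runpy.run_path("chk.py")
E
```

```text
t: 21.45
position: [0.5467, 0.0423, 0.1508]
ee_rot: [3.115, -0.406, -0.001]
force: [-0.2, -0.1, 0.9]
gripper_width: 0.0849
t 21.45 pos [546.7  42.3 150.8] tooly -104.86 tilt 0.03 F [-0.2 -0.1  0.9] w 84.9 q [-0.11  0.05  1.93 -0.    1.15  1.72]
units d [-0.02  0.03 -3.01] -0.01
black z 64.7 x [-42.   63.8] y [-37.1  36.6] -0.2
grey z 104.7 x [46.  53.9] y [-29.9  28.9] -0.5
orange z 145.2 x [-39.4  48.4] y [-25.5  24.6] -0.4
```

View pics/w16.png

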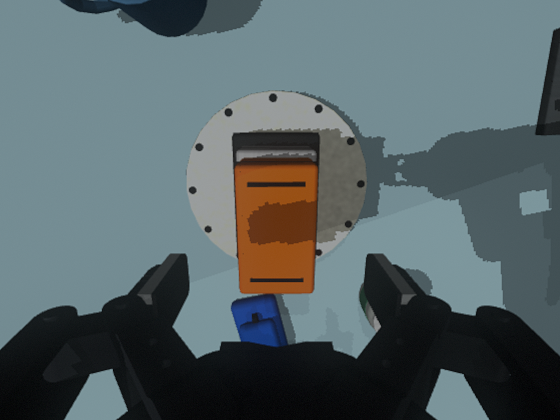

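The column is good: far-edge centres x' 3.8/3.9/3.4 and y' -0.2/-0.5/-0.4. Next, the reference arm. I'll move above its post and align the jaws tangentially (tool y along y).

```bash
python3 -m inch '[[-0.2,-1,0,0,0,0.3,85],[-0.4,-1,0,0,0,0.3,85],[-0.4,-1,0,0,0,0.3,85],[-0.4,-1,0,0,0,0.3,85],[-0.4,-1,0,0,0,0.3,85],[-0.4,-1,0,0,0,0.3,85],[-0.4,-1,0,0,0,0.3,85],[-0.4,-1,0,0,0,0.3,85],[-0.4,-1,0,0,0,0.3,85],[-0.4,-1,0,0,0,0.3,85]]' 60
python3 - <<'E'
from h import *
go(420.5,-263.5,150,0)
c=optics.capture("wrist"); cv2.imwrite("pics/w17.png",c["pixels"][:,:,::-1])
E
```

```text
t: 22.33
position: [0.4515, -0.209, 0.1503]
ee_rot: [3.141, 0.006, 0.002]
force: [0.3, 0.0, 0.0]
gripper_width: 0.0854
t 22.33 pos [ 451.5 -209.   150.3] tooly -89.78 tilt 0.07 F [0.3 0.  0. ] w 85.4 q [-0.64 -0.06  2.05  0.    1.15  0.93]
units d [-1.24 -2.18 -0.01] -0.04
```

View pics/w17.png

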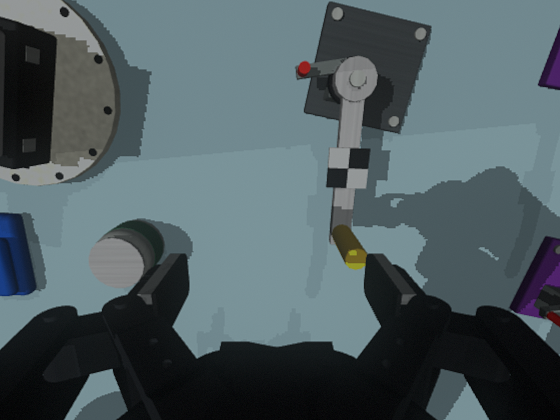

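The wrist view shows the hub at (356,78), red pin at (304,69), post base at about (341,230), post top at (356,262) and dark foot plate. This is the right one. Now I'll measure the pivot, post and pin.

Run:
```python
from h import *
c=optics.capture("wrist"); W=pts(c)*1000; hsv=cv2.cvtColor(c["pixels"],cv2.COLOR_RGB2HSV)
g=c["pixels"]
# hub by circle
roi=cv2.GaussianBlur(cv2.cvtColor(g[45:115,315:400],cv2.COLOR_RGB2GRAY),(3,3),1)
ci=cv2.HoughCircles(roi,cv2.HOUGH_GRADIENT,1,20,param1=80,param2=12,minRadius=15,maxRadius=28); print("hub circ",None if ci is None else (ci[0][:3]+[315,45,0]).round(1))
k=np.zeros((420,560),bool); k[45:115,320:400]=True; k&=(W[...,2]>71)&(W[...,2]<95)
print("hub depth",np.median(W[k][:,2]),W[k].min(0).round(1),W[k].max(0).round(1), W[k].mean(0).round(1))
for u,v in ((356,78),(355,77)): print((ray(c,u,v,.076)[:2]*1000).round(1))
m=(cv2.inRange(hsv,(22,120,70),(35,255,255))>0); m[:200]=False; m[:,:320]=False;m[:,400:]=False
P=W[m]; print("yellow n",len(P), P[:,2].max().round(1))
top=P[P[:,2]>118]; print("top",np.median(top,0).round(1),top.min(0).round(1),top.max(0).round(1))
v,u=np.nonzero(m&(hsv[...,2]>170)); print("bright top px",u.mean(),v.mean(),len(u), (ray(c,u.mean(),v.mean(),.125)[:2]*1000).round(1))
r=(cv2.inRange(hsv,(0,150,90),(6,255,255))|cv2.inRange(hsv,(172,150,90),(180,255,255)))>0; r[:,:280]=False;r[:,330:]=False;r[120:]=False
print("red",np.median(W[r],0).round(1),W[r].max(0).round(1))
# bar axis: points z 66..74
k=np.zeros((420,560),bool); k[105:225,315:385]=True; k&=(W[...,2]>65)&(W[...,2]<75)
B=W[k][:,:2]; print(len(B),np.median(W[k][:,2])); print(cv2.fitLine(B.astype(np.float32),cv2.DIST_L2,0,.01,.01).ravel())
rr=cv2.minAreaRect(B.astype(np.float32)); print(rr)
```

```text
hub circ [[350.5  77.5  20.7]]
hub depth 72.19697001779267 [ 527.  -287.9   71. ] [ 570.6 -254.8   78.2] [ 553.8 -271.    72.7]
[ 552.8 -274.4]
[ 553.5 -273.6]
yellow n 376 325.2
top [ 424.9 -267.2  125. ] [ 415.6 -275.4  121.8] [ 520.6 -211.7  325.2]
bright top px nan nan 0 [nan nan]
red [ 561.4 -229.8   75.9] [ 565.6 -225.5   78.3]
3359 71.24700501774342
[ 9.9960107e-01 -2.8243845e-02  4.8494229e+02 -2.6912527e+02]
((481.7491455078125, -269.4552001953125), (34.57512664794922, 103.29584503173828), 89.35956573486328)<stdin>:13: RuntimeWarning: Mean of empty slice.
  ret = ret.dtype.type(ret / rcount)
```

Wrist and global views agree within about 3 mm:
- **Post:** (422,-266).
- **Pivot:** (552,-273), with the arm 3° off the x axis.
- **Post at stop:** about (536,-144).

Move over the post, descend to reported 50 (true grasp height about 105) and check before closing.

```bash
python3 -m inch '[[-0.4,-0.7,0,0,0,-0.3,85],[-0.4,-0.7,0,0,0,0,85],[-0.4,-0.8,0,0,0,0,85],[0,0,0,0,0,0,85],[0,0,-0.5,0,0,0,85],[0,0,-0.5,0,0,0,85],[0,0,-0.3,0,0,0,85],[0,0,0,0,0,0,85],[0,0,0,0,0,0,85],[0,0,0,0,0,0,85]]' 60
python3 - <<'E'
from h import *
go(421.5,-264.5,50,0)
c=optics.capture("wrist"); cv2.imwrite("pics/w18.png",c["pixels"][:,:,::-1])
W=pts(c)*1000; hsv=cv2.cvtColor(c["pixels"],cv2.COLOR_RGB2HSV)
m=(cv2.inRange(hsv,(22,120,50),(35,255,255))>0); m[:200]=False; m[:,:220]=False;m[:,340:]=False
P=W[m&(W[...,2]<135)]; top=P[P[:,2]>119]; print("top",np.median(top,0).round(1),top.min(0).round(1),top.max(0).round(1))
E
```

```text
t: 23.27
position: [0.4226, -0.2626, 0.1178]
ee_rot: [3.141, -0.036, 0.001]
force: [-0.9, 0.5, -0.3]
gripper_width: 0.0851
t 23.27 pos [ 422.6 -262.6  117.8] tooly -91.33 tilt 0.06 F [-0.9  0.5 -0.3] w 85.1 q [-0.76 -0.02  2.08  0.    1.09  0.83]
units d [-0.04 -0.08 -2.71] 0.27
top [ 425.6 -267.5  124.9] [ 416.1 -275.5  119. ] [ 433.5 -259.6  126.9]
```

View pics/w18.png

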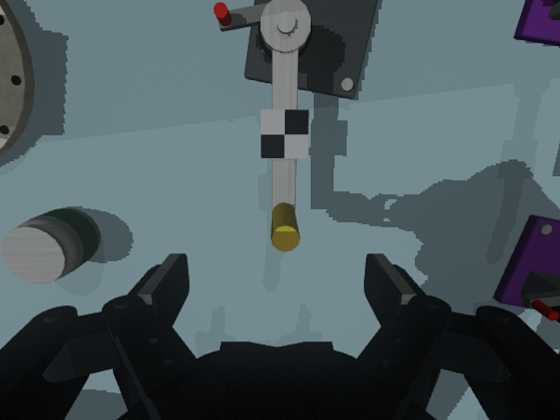

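```bash
python3 -m inch '[[0.05,-0.14,-0.4,0,0,0,85],[0,0,-0.5,0,0,0,85],[0,0,-0.5,0,0,0,85],[0,0,-0.5,0,0,0,85],[0,0,-0.4,0,0,0,85],[0,0,-0.3,0,0,0,85],[0,0,-0.1,0,0,0,85],[0,0,0,0,0,0,85],[0,0,0,0,0,0,85],[0,0,0,0,0,0,85]]' 60
python3 - <<'E'
from h import *
go(421.5,-264.5,50,0)
c=optics.capture("wrist"); cv2.imwrite("pics/w19.png",c["pixels"][:,:,::-1])
c=optics.capture("side"); cv2.imwrite("pics/s19.png",cv2.resize(c["pixels"][100:300,220:460],None,fx=3,fy=3)[:,:,::-1])
E
```

```text
t: 24.15
position: [0.4237, -0.2667, 0.0503]
ee_rot: [3.14, -0.037, 0.002]
force: [0.5, 0.1, 0.5]
gripper_width: 0.085
t 24.15 pos [ 423.7 -266.7   50.3] tooly -91.36 tilt 0.09 F [0.5 0.1 0.5] w 85.0 q [-0.76  0.08  2.11  0.    0.95  0.83]
units d [-0.09  0.09 -0.01] 0.27
```

View pics/w19.png

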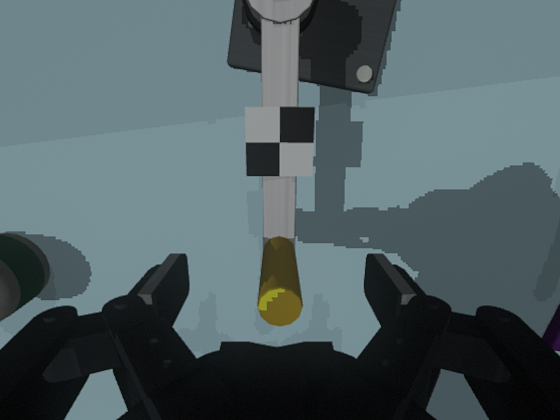

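View pics/s19.png

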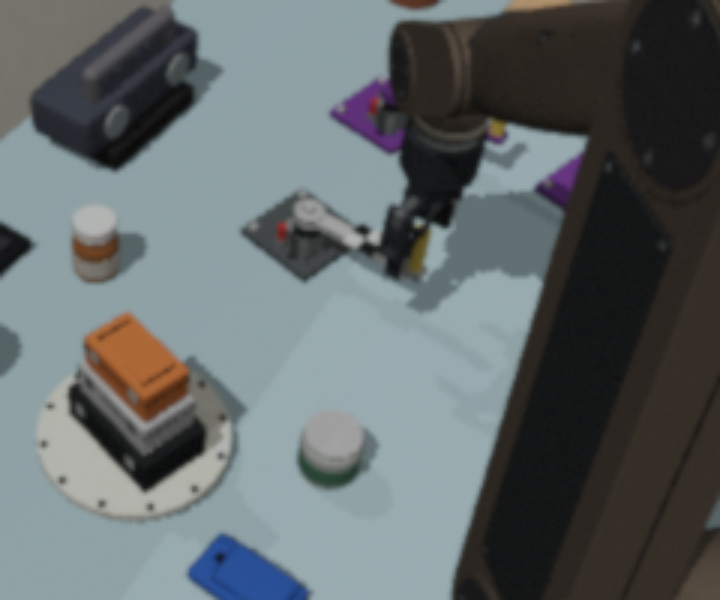

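The column stands square, and the post is between the fingers (280,280). Close.

```bash
python3 -m inch '[[0,0,0,0,0,0,5],[0,0,0,0,0,0,5],[0,0,0,0,0,0,5],[0,0,0,0,0,0,5],[0,0,0,0,0,0,5],[0,0,0,0,0,0,5],[0,0,0,0,0,0,5],[0,0,0,0,0,0,5],[0,0,0,0,0,0,5],[0,0,0,0,0,0,5]]' 40
python3 - <<'E'
from h import *
go(421.5,-264.5,50,0)
c=optics.capture("wrist"); cv2.imwrite("pics/w20.png",c["pixels"][:,:,::-1])
W=pts(c)*1000
for v in (250,256,262,268): print(v,[(u,*W[v,u].round(0)) for u in (248,256,264,290,298,306)])
E
```

```text
t: 25.08
position: [0.4231, -0.2666, 0.0498]
ee_rot: [3.141, -0.037, -0.0]
force: [-1.6, -2.4, 2.4]
gripper_width: 0.0174
t 25.08 pos [ 423.1 -266.6   49.8] tooly -91.36 tilt 0.05 F [-1.6 -2.4  2.4] w 17.4 q [-0.77  0.08  2.11 -0.    0.95  0.83]
units d [-0.07  0.09  0.01] 0.27
250 [(248, np.float64(435.0), np.float64(-253.0), np.float64(94.0)), (256, np.float64(435.0), np.float64(-257.0), np.float64(95.0)), (264, np.float64(430.0), np.float64(-260.0), np.float64(85.0)), (290, np.float64(429.0), np.float64(-274.0), np.float64(83.0)), (298, np.float64(435.0), np.float64(-277.0), np.float64(96.0)), (306, np.float64(435.0), np.float64(-280.0), np.float64(97.0))]
256 [(248, np.float64(436.0), np.float64(-254.0), np.float64(102.0)), (256, np.float64(435.0), np.float64(-257.0), np.float64(102.0)), (264, np.float64(430.0), np.float64(-261.0), np.float64(92.0)), (290, np.float64(430.0), np.float64(-273.0), np.float64(91.0)), (298, np.float64(435.0), np.float64(-276.0), np.float64(102.0)), (306, np.float64(435.0), np.float64(-280.0), np.float64(102.0))]
262 [(248, np.float64(435.0), np.float64(-254.0), np.float64(108.0)), (256, np.float64(436.0), np.float64(-258.0), np.float64(109.0)), (264, np.float64(431.0), np.float64(-261.0), np.float64(99.0)), (290, np.float64(430.0), np.float64(-273.0), np.float64(99.0)), (298, np.float64(435.0), np.float64(-276.0), np.float64(109.0)), (306, np.float64(435.0), np.float64(-279.0), np.float64(109.0))]
268 [(248, np.float64(435.0), np.float64(-255.0), np.float64(113.0)), (256, np.float64(435.0), np.float64(-258.0), np.float64(113.0)), (264, np.float64(431.0), np.float64(-261.0), np.float64(106.0)), (290, np.float64(431.0), np.float64(-273.0), np.float64(105.0)), (298, np.float64(435.0), np.float64(-276.0), np.float64(114.0)), (306, np.float64(434.0), np.float64(-279.0), np.float64(113.0))]
```

View pics/w20.png

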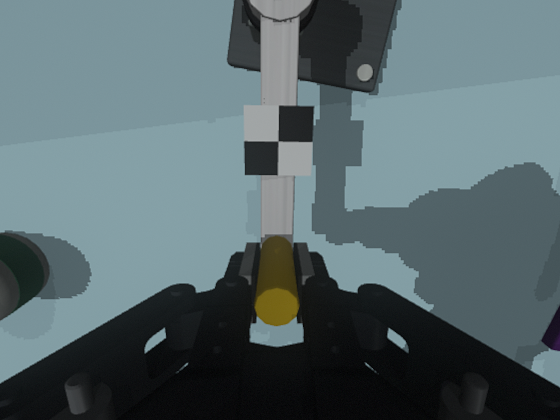

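Gripped (17.4 mm). I'll work out the arc steps about pivot (552.8,-273).

```bash
cat > arc.py <<'E'
from h import *
import sys
step=float(sys.argv[1]); n=int(sys.argv[2]); px,py=(float(sys.argv[3]),float(sys.argv[4])) if len(sys.argv)>4 else (552.8,-273.)
p=np.array(state()["position"][:2])*1000; d=p-[px,py]; r=np.hypot(*d); th=np.degrees(np.arctan2(d[1],d[0])); print("r",r.round(1),"th",th.round(1))
pr=p.copy()
for i in range(1,n+1):
    a=np.radians(th-step*i); rr=r+(130-r)*i/n
    q=np.array([px+rr*np.cos(a),py+rr*np.sin(a)]); print(((q-pr)/25).round(2)); pr=q
E
python3 arc.py 2.7 10
```

```text
r 129.8 th 177.2
[0.02 0.24]
[0.03 0.24]
[0.04 0.24]
[0.05 0.24]
[0.06 0.24]
[0.07 0.23]
[0.08 0.23]
[0.1  0.23]
[0.11 0.22]
[0.12 0.22]
```

```bash
python3 -m inch '[[0.02,0.24,0,0,0,-0.5,5],[0.03,0.24,0,0,0,-0.5,5],[0.04,0.24,0,0,0,-0.5,5],[0.05,0.24,0,0,0,-0.5,5],[0.06,0.24,0,0,0,-0.5,5],[0.07,0.23,0,0,0,-0.5,5],[0.08,0.23,0,0,0,-0.5,5],[0.1,0.23,0,0,0,-0.5,5],[0.11,0.22,0,0,0,-0.5,5],[0.12,0.22,0,0,0,-0.5,5]]' 40
python3 arc.py 2.7 10
python3 - <<'E'
from h import *
go(421.5,-264.5,50,0)
c=optics.capture("wrist"); cv2.imwrite("pics/w21.png",c["pixels"][:,:,::-1])
E
```

```text
t: 25.97
position: [0.4392, -0.2084, 0.0497]
ee_rot: [3.056, -0.722, -0.004]
force: [-6.5, -4.4, 2.5]
gripper_width: 0.0169
r 130.7 th 150.4
[0.13 0.21]
[0.14 0.2 ]
[0.15 0.2 ]
[0.16 0.19]
[0.17 0.18]
[0.17 0.17]
[0.18 0.16]
[0.19 0.16]
[0.2  0.15]
[0.2  0.14]
t 25.97 pos [ 439.2 -208.4   49.7] tooly -116.58 tilt 0.15 F [-6.5 -4.4  2.5] w 16.9 q [-0.65  0.05  2.14 -0.    0.95  1.39]
units d [-0.71 -2.24  0.01] 5.32
```

View pics/w21.png

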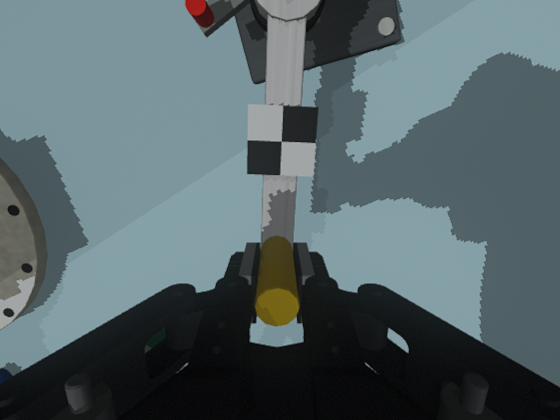

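```bash
python3 -m inch '[[0.13,0.21,0,0,0,-0.5,5],[0.14,0.2,0,0,0,-0.5,5],[0.15,0.2,0,0,0,-0.5,5],[0.16,0.19,0,0,0,-0.5,5],[0.17,0.18,0,0,0,-0.5,5],[0.17,0.17,0,0,0,-0.5,5],[0.18,0.16,0,0,0,-0.5,5],[0.19,0.16,0,0,0,-0.5,5],[0.2,0.15,0,0,0,-0.5,5],[0.2,0.14,0,0,0,-0.5,5]]' 40
python3 arc.py 2.7 10
python3 - <<'E'
from h import *
go(421.5,-264.5,50,0)
c=optics.capture("wrist"); cv2.imwrite("pics/w22.png",c["pixels"][:,:,::-1])
c=optics.capture("side"); cv2.imwrite("pics/s22.png",cv2.resize(c["pixels"][100:300,200:440],None,fx=3,fy=3)[:,:,::-1])
E
```

```text
t: 26.85
position: [0.48, -0.1632, 0.0496]
ee_rot: [2.828, -1.367, -0.012]
force: [-10.9, -1.5, 8.2]
gripper_width: 0.0171
r 131.8 th 123.5
[0.21 0.13]
[0.22 0.12]
[0.22 0.11]
[0.23 0.09]
[0.23 0.08]
[0.24 0.07]
[0.24 0.06]
[0.24 0.05]
[0.24 0.04]
[0.24 0.03]
t 26.85 pos [ 480.  -163.2   49.6] tooly -141.62 tilt 0.42 F [-10.9  -1.5   8.2] w 17.1 q [-0.53  0.1   2.09 -0.    0.96  1.95]
units d [-2.34 -4.05  0.01] 10.32
```

View pics/w22.png

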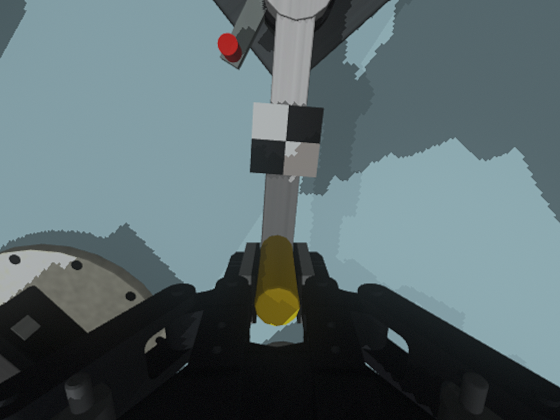

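View pics/s22.png

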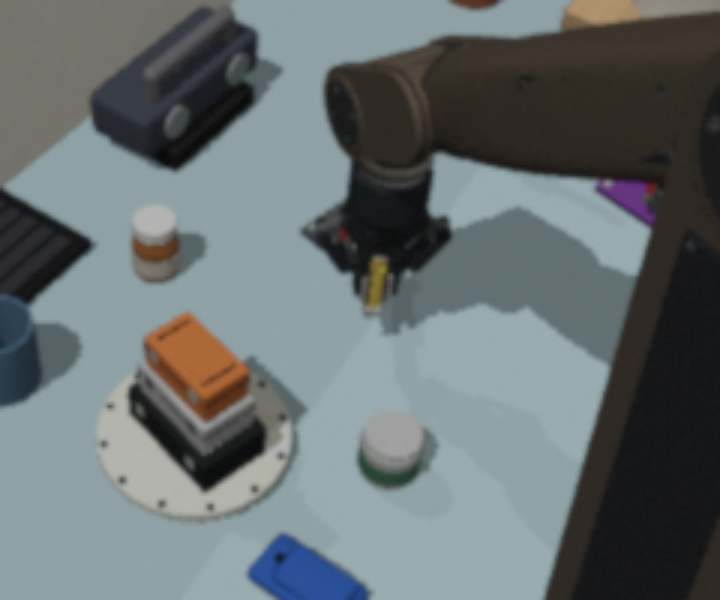

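Still gripped. The measured radius drifts outward, so I'm refining the pivot to (553.1,-270) and recomputing.

```bash
python3 arc.py 2.6 8 553.1 -270
```

```text
r 129.7 th 124.0
[0.2  0.13]
[0.2  0.12]
[0.21 0.11]
[0.21 0.1 ]
[0.22 0.09]
[0.22 0.08]
[0.22 0.07]
[0.23 0.06]
```

```bash
python3 -m inch '[[0.2,0.14,0,0,0,-0.5,5],[0.2,0.13,0,0,0,-0.5,5],[0.21,0.12,0,0,0,-0.5,5],[0.21,0.11,0,0,0,-0.5,5],[0.22,0.1,0,0,0,-0.5,5],[0.22,0.09,0,0,0,-0.5,5],[0.22,0.07,0,0,0,-0.5,5],[0.23,0.06,0,0,0,-0.5,5],[0,0,0,0,0,0,5],[0,0,0,0,0,0,5]]' 40
python3 arc.py 1.5 10 553.1 -270
python3 - <<'E'
from h import *
go(421.5,-264.5,50,0)
c=optics.capture("wrist"); cv2.imwrite("pics/w23.png",c["pixels"][:,:,::-1])
E
```

```text
t: 27.78
position: [0.5235, -0.144, 0.0496]
ee_rot: [2.548, -1.832, -0.006]
force: [-7.0, -4.2, 5.0]
gripper_width: 0.0171
r 129.4 th 103.2
[0.13 0.03]
[0.13 0.03]
[0.13 0.02]
[0.13 0.02]
[0.13 0.02]
[0.14 0.01]
[0.14 0.01]
[0.14 0.01]
[0.14 0.  ]
[ 0.14 -0.  ]
t 27.78 pos [ 523.5 -144.    49.6] tooly -161.44 tilt 0.28 F [-7.  -4.2  5. ] w 17.1 q [-0.45  0.18  2.01 -0.    0.96  2.36]
units d [-4.08 -4.82  0.01] 14.29
```

View pics/w23.png

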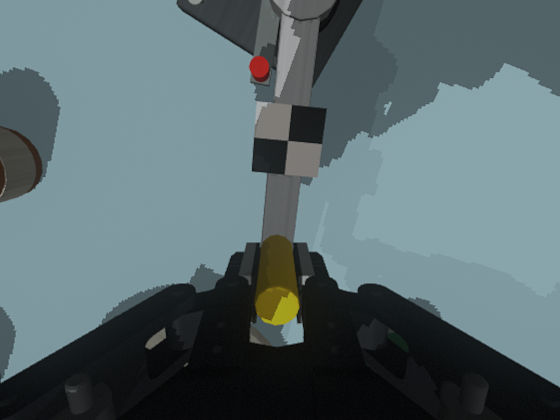

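The red pin at (260,68) is now close to the bar's edge at about (275,75). I'll creep on while watching the force.

```bash
python3 -m inch '[[0.13,0.03,0,0,0,-0.3,5],[0.13,0.02,0,0,0,-0.3,5],[0.13,0.02,0,0,0,-0.3,5],[0,0,0,0,0,0,5],[0,0,0,0,0,0,5],[0,0,0,0,0,0,5],[0,0,0,0,0,0,5],[0,0,0,0,0,0,5],[0,0,0,0,0,0,5],[0,0,0,0,0,0,5]]' 40
python3 arc.py 1.5 1 553.1 -270
python3 - <<'E'
from h import *
go(421.5,-264.5,50,0)
c=optics.capture("wrist"); cv2.imwrite("pics/w24.png",cv2.resize(c["pixels"][20:300,180:380],None,fx=2,fy=2)[:,:,::-1])
E
```

```text
t: 28.67
position: [0.533, -0.1422, 0.0496]
ee_rot: [2.475, -1.931, -0.006]
force: [-7.5, -3.5, 5.2]
gripper_width: 0.0168
r 129.4 th 98.9
[0.13 0.04]
t 28.67 pos [ 533.  -142.2   49.6] tooly -165.93 tilt 0.28 F [-7.5 -3.5  5.2] w 16.8 q [-0.44  0.19  1.98 -0.    0.97  2.45]
units d [-4.46 -4.89  0.01] 15.19
```

View pics/w24.png

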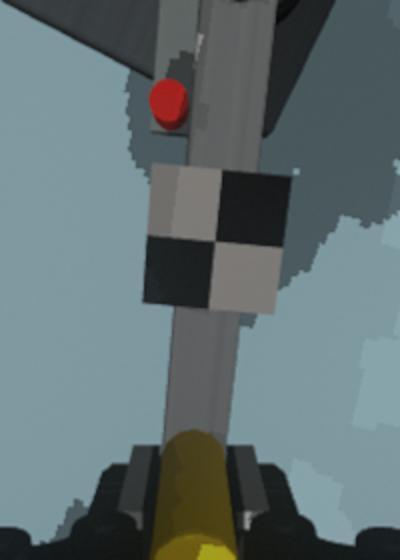

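Nearly touching: the pin's right edge is at about 188 and the bar's left edge at about 192 in the crop. Force is still just the spring (about 7 N). Go a bit further.

```bash
python3 -m inch '[[0.06,0.01,0,0,0,-0.1,5],[0.06,0.01,0,0,0,-0.1,5],[0,0,0,0,0,0,5],[0,0,0,0,0,0,5],[0,0,0,0,0,0,5],[0,0,0,0,0,0,5],[0,0,0,0,0,0,5],[0,0,0,0,0,0,5],[0,0,0,0,0,0,5],[0,0,0,0,0,0,5]]' 40
python3 arc.py 1.5 1 553.1 -270
python3 -m inch '[[0.06,0.01,0,0,0,0,5],[0,0,0,0,0,0,5],[0,0,0,0,0,0,5],[0,0,0,0,0,0,5],[0,0,0,0,0,0,5],[0,0,0,0,0,0,5],[0,0,0,0,0,0,5],[0,0,0,0,0,0,5],[0,0,0,0,0,0,5],[0,0,0,0,0,0,5]]' 40
python3 - <<'E'
from h import *
go(421.5,-264.5,50,0)
c=optics.capture("wrist"); cv2.imwrite("pics/w25.png",cv2.resize(c["pixels"][20:300,180:380],None,fx=2,fy=2)[:,:,::-1])
E
```

```text
t: 29.55
position: [0.5347, -0.1419, 0.0496]
ee_rot: [2.456, -1.95, -0.01]
force: [-12.5, -4.8, 8.6]
gripper_width: 0.0172
r 129.4 th 98.2
[0.13 0.04]
t: 30.38
position: [0.5348, -0.1418, 0.0495]
ee_rot: [2.455, -1.948, -0.014]
force: [-15.0, -6.4, 10.8]
gripper_width: 0.0171
t 30.38 pos [ 534.8 -141.8   49.5] tooly -166.87 tilt 0.67 F [-15.   -6.4  10.8] w 17.1 q [-0.44  0.2   1.98 -0.01  0.97  2.48]
units d [-4.53 -4.91  0.02] 15.37
```

View pics/w25.png

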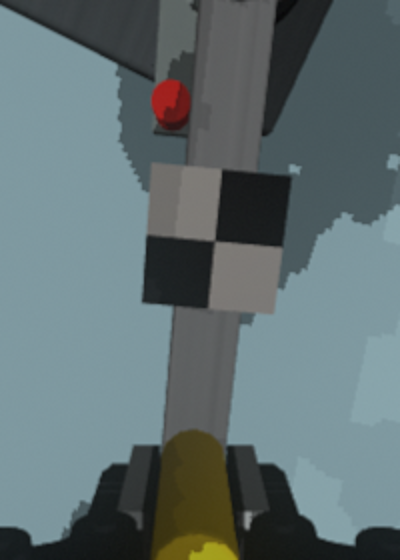

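Against the stop: a further 1.5 mm of command moved it only 0.1 mm. Force rose to 15 N against a 6 N spring, total travel was about 80.3°, and the bar touches the pin in the picture. One last check of the column and bystanders before handing in.

```bash
python3 -m inch '[[0,0,0,0,0,0,5],[0,0,0,0,0,0,5],[0,0,0,0,0,0,5],[0,0,0,0,0,0,5],[0,0,0,0,0,0,5],[0,0,0,0,0,0,5],[0,0,0,0,0,0,5],[0,0,0,0,0,0,5],[0,0,0,0,0,0,5],[0,0,0,0,0,0,5]]' 40
python3 - <<'E'
from h import *
a=np.radians(-14.6); ex=np.array([np.cos(a),np.sin(a)]); ey=np.array([-ex[1],ex[0]])
for n in ("top","side"):
    c=optics.capture(n); W=pts(c)
    k=(W[...,2]>.135)&(W[...,2]<.155)&(np.hypot(W[...,0]-.543,W[...,1]-.044)<.08); print(n,"orange",rect(c,k,.13,.16))
    k=(W[...,2]>.1)&(W[...,2]<.11)&(np.hypot(W[...,0]-.543,W[...,1]-.044)<.08); P=W[k][:,:2]*1000-[543.5,44.3]; 
    if len(P): print("grey rim",np.percentile(P@ex,[1,99]).round(1),np.percentile(P@ey,[1,99]).round(1))
    k=(W[...,2]>.058)&(W[...,2]<.07)&(np.hypot(W[...,0]-.543,W[...,1]-.044)<.08); P=W[k][:,:2]*1000-[543.5,44.3]; print("black rim",np.percentile(P@ex,[1,99]).round(1),np.percentile(P@ey,[1,99]).round(1))
    cv2.imwrite(f"pics/{n}end.png",c["pixels"][:,:,::-1])
go(0,0,0,0)
E
```

```text
t: 31.27
position: [0.5348, -0.1418, 0.0495]
ee_rot: [2.455, -1.948, -0.014]
force: [-15.8, -5.6, 10.9]
gripper_width: 0.0171
top orange {'n': 444, 'z': np.float64(144.1), 'c': (543.8, 43.7), 'ab': (89.8, 52.4), 'yaw': -14.6}
grey rim [-48.9  44.2] [-30.1  27.2]
black rim [-58.9  58.2] [-37.8  37.9]
side orange {'n': 562, 'z': np.float64(144.3), 'c': (543.1, 44.8), 'ab': (93.5, 55.1), 'yaw': -15.6}
grey rim [-48.4  49.6] [-28.1  27.4]
black rim [-58.7  60.3] [-37.7  35.6]
t 31.37 pos [ 534.8 -141.8   49.5] tooly -166.87 tilt 0.67 F [-16.4  -5.9  11. ] w 17.2 q [-0.44  0.2   1.98 -0.01  0.97  2.48]
units d [-21.39   5.67  -1.98] 15.37
```

View pics/sideend.png

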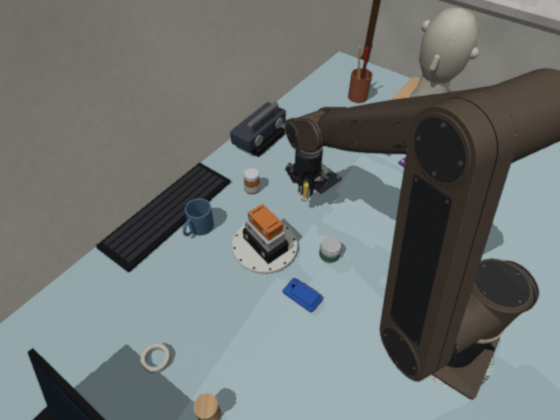

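View pics/topend.png

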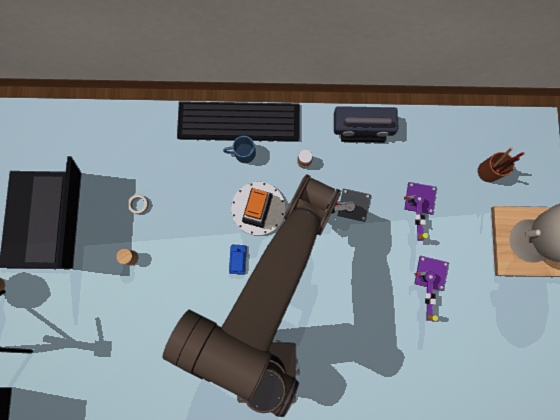

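The top and side views show the column at (258,207) and (266,232), square and centred. The bystanders are at their starting pixels and the post is held at the stop. Handing in.

Run:
```python
from workcell import state, arm
print(arm.finish_job()); s=state(); print(s["t"],s["force"],s["gripper_width"])
```

```text
the job is handed in; nothing more can be done
None
the job is handed in; nothing more can be done
```

The job is done and handed in, with the last reading before that at 31.4 s. I set the grey case on the black one and the orange on the grey, letting go of each only after it was in contact. I then gripped the yellow post of the dark-footed arm and swung it clockwise against the red pin, and I was still holding it there at hand-in.

**Column:** the orange case ended at (543.8, 43.7) mm with yaw -14.6° from the top camera. The black case had measured (543.5, 44.3), yaw about -14.5°. The wrist camera put all three centres within about 0.5 mm of each other.

**Reference arm:** the last 1.5 mm of commanded push moved the post only 0.1 mm. The sideways push was about 17 N, well above the 6 N spring. The swing came to about 80.3° (1.40 rad), and the wrist picture shows the bar touching the pin.

**Bystanders:** all appear where they started. The robot hid the tin in the last top view, so I checked that one in the side view only.

**What failed or disagreed:**
- My first grip on the grey case closed above it. The fingertips really sit about 36 mm higher than the reported TCP, so I measured that and allowed for it from then on.
- The wrist camera reads about 4 mm too far along x compared with the fixed cameras. I worked with differences from one camera so that it cancels.
- The side camera read the orange case's yaw as -15.6°, about 1° off the other two views.
- At the stop the wrist also showed about 11 N upward and a 0.7° tilt, both steady.

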